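Clamp a shoe heel, punch it with the mallet, unclamp

ROBOT

A 6-joint arm with a two-finger parallel gripper is mounted at the origin on the work surface. World frame = base frame: x ahead of the robot, y to its left, z up, the work surface at z = 0. Lengths are in m, angles in rad, forces in N, time in s.
With the tool pointing down it reaches from about 0.35 to 0.775 m from the base axis. Payload 5.5 kg.
Tool frame: the origin (TCP) lies midway between the tips of the shut fingers; the grasp point (between the pads) lies 19 mm behind it; z points along the fingers, y is the line along which they close (so a half turn about z gives the same grasp; the last joint's range is limited). The gripper opens to 85 mm and grips with 20 to 120 N. Pads are 22 mm wide; open, the fingers measure 114 mm over their backs; the gripper's body (76 mm by 85 mm) begins 54 mm behind the grasp point. The pads swing forward as they close: fully open they stand 13 mm farther back than shut.
Start: joints at [-1.414, 0.313, 0.046, 1.304, 0, 1.431], TCP at [0.168, -0.55, 0.193] pointing down, gripper open.
Joint ranges: [-2.76, 2.76], [-0.86, 1.69], [-1.03, 1.26], [-2.2, 2.34], [-1.47, 1.5], [-3.14, 3.14]. Speed limits (rad/s): [2.57, 2.57, 3.14, 3.14, 3.14, 3.14].

INTERFACE

Orientations are given as a unit quaternion [w, x, y, z].
In Python, from workcell import get_state, read_camera, camera_info, hand_in, recognise gives the robot as it stands.
- The arm moves only by the tool arm_command, never from a script. Its argument "moves" is one flat list of numbers, 7 for each row, row after row: the opening, from -1 (shut) to 1 (fully open), then the shift along the tool's x, y, z in mm, then the turn, a rotation vector about the tool's x, y, z in rad. A call has 1 to 8 rows; each row shifts and turns the commanded pose from where the row before left it, along the tool's axes as they then stand; what a row does not reach is not made up. A row lasts 1/8 s, in which the tool goes at most 62.5 mm and 10.7 degrees, less where a joint would pass 70% of its speed; a pose out of reach is approached as far as the arm can. A call with a gripper value outside its range is refused whole. The fingers move at their own pace and stop on an object; "newtons" is the grip in N (left out, the last holds). Time passes only in rows, so rows that do not move let the fingers close. It gives the time, the measured TCP pose, the force, the opening and the grip force at its end, in the units of the state.
- get_state(): the state, without advancing time (a new reading comes with each control period).
- read_camera(name): name is "scene" or "top" or "wrist"; returns (picture, depth): 384x512x3 uint8, blue, green, red; 384x512 float32, m along the optical axis (not along the pixel's ray), 0 where there is no reading.
- camera_info(name): a dict with "fovy" (degrees; the focal length in pixels is half the picture's height over the tangent of half this angle, whatever the lens; pixels are square), "cx", "cy" (the principal point, pixels), "k1" (the pictures are not rectified: a ray, as slopes to the right and down, at radius r is drawn at 1 + k1 r^2 times it, then the intrinsics apply), "eye" and "orientation" of the camera in the world; the wrist camera has in their place "tool_from_camera" (4x4, takes a point from camera to tool coordinates, whose origin is the TCP and whose axes are the flange's). Camera axes: x right, y down, z forward; pixel columns grow to the right and rows downward; lengths in m; the calibration is good to about 2 mm. A picture is of the moment at which its call begins: read the wrist's pose just before it. camera_info takes no time and is no camera call.
- hand_in(): hands the job in; it is judged then, once.
Trained networks look in the newest picture that a camera, given by its name, has taken for a name from the list of things; names that differ only in an ending like _2 or _b are one class to them, and where a whole thing is asked for, a point or a joint stands for the part that bears it (a point fixed in the world has none). Each returns a list of dicts, best first, with "confidence" (0 to 1); they miss things now and then, are a little off and sometimes report something else, mostly with a low value. They report only what shows in the picture. A call takes as long as a camera call. They do not tell look-alikes from the thing itself.
- recognise(camera, label): "point" ([column, row] in pixels, amid what is visible of it).
The state is a dict: "clock": time; "joint_pos": joint angles; "qvel": joint speeds; "tau": joint torques, N m; "tcp_pos": TCP position; "orientation": TCP orientation; "wrist_force": force on the tool from outside, world axes, zero at the start; "ft_torque": the same for the moment, N m; "finger_gap": finger opening in m; "grip_force": force on a finger pad.
Only numpy, scipy, OpenCV 4.12 (cv2) and the standard library are available. Lean on these libraries where they do the work, as an engineer would, in place of code of your own. Each camera call takes 0.05 s, during which the arm holds its last target. There are 200 camera calls.

TASK

The shoe heel in the jig must be marked. Swing the toggle clamp over centre so that it presses on the heel, fetch the mallet from under the shelf and with it knock the sprung punch fully down; then stand the mallet upright on a face of its head on the open bench, off the jig, and swing the clamp all the way back open. The heel stays seated in its nest throughout, and the other things on the bench are left where they are.

Things in the scene. Friction and masses are not known exactly. Their poses are not given: they have to be found in the camera images.
- heel: D-shaped stacked shoe heel block, loose: 68 long (x), 56 wide (y), 50 tall. Origin at the centre of its underside; +x points to its round end (radius 28, ends at x=+34), the flat end is at x=-34, sides flat from x=-34 to +6. Starts seated in the jig's nest.
- heel_round (a point): point at the round end of the heel (x=+34, on the underside).
- jig: fixed steel jig on a grey base plate, x -62 to +93, y -117 to +118, 12 thick. Origin on the bench, z up. Mouth to its -x, punch post at its +x end, toggle clamp at its +y end. Post 22 x 40, 106 tall, 78 behind the nest; its bracket arm (30 wide, z 88 to 106) reaches forward to x=+11 of the nest, over the heel's place (a seated heel's top is 62 above the bench).
- nest (a point): centre of the heel's place on the plate (jig x=-5, y=-55, z=12), axes as the jig's. A seated heel has its origin here, its +x along the jig's. Side walls 10 high, inner faces y=+-31, 8 thick, x=-23 to +29 of the nest, flared at the mouth to x=-45; back stop at x=+35, 22 high. The punch tip is 14 above a seated heel: the heel has room to slide only out of the mouth.
- clamp (a joint): toggle clamp angle (rad): about 0 = arm level, pad on the heel, handle upright; 1.75 = fully open: arm upright, leaning 10 deg to jig +y, handle out to jig +y. A spring throws it to either end from its centre at 0.8 (up to 0.4 N m). Starts open. One rigid L: arm 20 wide, 14 thick, reaching 140 from the pivot; handle 22 dia reaching 92, at right angles to the arm.
- clamp_pivot (a point): pivot of the clamp (fixed; jig x=-23, y=+80, z=80), its axis along the jig's x; the swing is in the jig's y-z plane, closing towards jig -y. Its two cheek plates reach z=92.
- clamp_handle (a point): point on the clamp handle's axis 85 from the pivot (7 from its end).
- clamp_pad (a point): centre of the pad's lower face, near the end of the clamp arm: 130 along the arm and 18 below its axis.
- punch (a joint): travel of the sprung punch (m): 0 = up, 0.012 = fully down; about 2 N starts it, 4.5 N holds it down; it springs back up.
- punch_top (a point): centre of the top face of the punch's head (28 dia), 126 above the bench when up; it moves straight down. It stands at jig x=+21, y=-55.
- mallet: wooden mallet standing on its head's face: head an upright cylinder 52 dia x 90 tall, origin at the centre of its lower face, z up. Handle 20 wide (y) x 26 tall, level, axis 45 above the face, along the mallet's -x to x=-105. About 0.33 kg, centre of mass at x=-12. Starts on the lower deck (35 up), head under the upper board and handle end 25 to 45 out past its front edge.
- shelf: fixed two-deck shelf on the bench, origin on the bench: lower deck 35 thick, x -70 to +70; upper board x -65 (front edge) to +5, both 310 wide in y, its underside 225 above the bench (190 over the deck), 16 thick, with stock on it to 300; on two posts 30 x 14 at x=-10, y=+-147. Open at front (-x) and back.
- jar: bystander: screw-top amber glass jar, 52 dia x 100 tall, standing under the shelf board beside the mallet; origin at its underside
- driver: bystander: screwdriver, 170 long, lying at the back; origin at its underside
- brush: bystander: brush lying on the bench; origin at its underside
- tin: bystander: low round metal tin, 72 dia x 35 tall; origin at its underside
- flask: bystander: black bottle, 60 dia x 170 tall, at the back; origin at its underside
- last: bystander: wooden shoe last, about 160 long, 80 tall; origin at its underside
Not all that is in view belongs to the job. What is shaped like the mallet but white is not meant. What is shaped like the heel but turquoise is not meant.

How it is judged:
By the outcome, as a careful person would: the job done as asked, in the order asked, and still so for the second after the job is handed in, with the robot touching nothing.
It also fails if it takes over 72 s, if anything falls off the work surface, if the arm or the gripper's body presses on something with over 40 N, if the wrist force passes 120 N, or if a joint passes its speed limit or range.

## Working session

There is one attempt and no reset: what is moved stays moved. The work goes in short steps, Python scripts to look and compute and a tool call to move; the robot and the scene stay as the last step left them, time stands still between calls to the robot, and variables do not carry over. Pictures are saved under pics/ and viewed, at most 10 in all, crops included, and the job is handed in when it is done.

Besides the shell and the picture viewer there is one more tool, called after ">>>" by a JSON object that holds its "method" and its "body". arm_command: Moves the arm, as the interface text tells. Its arguments: {"type":"object","properties":{"moves":{"type":"array"},"newtons":{"type":"number"}},"required":["moves"]}

```bash
ls; mkdir -p pics
cat > h.py <<'E'
import numpy as np, cv2
from scipy.spatial.transform import Rotation as R
from workcell import *
def rot(q): return R.from_quat([q[1],q[2],q[3],q[0]])
def campose(n,st=None):
    i=camera_info(n)
    if n=='wrist':
        T=np.eye(4);T[:3,:3]=rot(st['orientation']).as_matrix();T[:3,3]=st['tcp_pos']
        return i,T@np.array(i['tool_from_camera'])
    T=np.eye(4);T[:3,:3]=rot(i['orientation']).as_matrix();T[:3,3]=i['eye'];return i,T
def KD(i):
    f=192/np.tan(np.radians(i['fovy'])/2)
    return np.array([[f,0,i['cx']],[0,f,i['cy']],[0,0,1.]]),np.array([i['k1'],0,0,0,0.])
def cloud(n,d,st=None):
    i,T=campose(n,st);K,D=KD(i)
    v,u=np.mgrid[:384,:512]
    s=cv2.undistortPoints(np.stack([u,v],-1).reshape(-1,1,2).astype(np.float64),K,D).reshape(384,512,2)
    P=np.dstack([s[...,0]*d,s[...,1]*d,d])
    W=P@T[:3,:3].T+T[:3,3]; W[d<=0]=np.nan
    return W
def proj(n,X,st=None):
    i,T=campose(n,st);K,D=KD(i);Ti=np.linalg.inv(T)
    return cv2.projectPoints((np.atleast_2d(X)@Ti[:3,:3].T+Ti[:3,3]).astype(float),np.zeros(3),np.zeros(3),K,D)[0].reshape(-1,2)
E
cat > a.py <<'E'
from h import *
ims=[]
print(get_state())
for n in ['scene','top']:
    p,d=read_camera(n); W=cloud(n,d); np.savez(f'{n}.npz',p=p,d=d,W=W)
    print(n,camera_info(n))
    cv2.imwrite(f'pics/{n}.png',cv2.resize(p,(800,600)))
    for l in ['heel','jig','clamp_handle','clamp_pad','punch_top','mallet','shelf','jar','driver','brush','tin','flask','last']:
        try:
          for r in recognise(n,l)[:3]:
            c,rr=map(int,r['point']);print(l,round(r['confidence'],2),c,rr,W[rr,c].round(3))
        except Exception as e: print(l,e)
E
python3 a.py
```

```text
pics
{'clock': 0.0, 'joint_pos': array([-1.41360940e+00,  3.13994651e-01,  4.49542825e-02,  1.30360012e+00,
       -1.25726428e-05,  1.43119701e+00]), 'qvel': array([-0.00039135, -0.00078211,  0.0021159 , -0.00198439, -0.00066854,
       -0.00085301]), 'tau': array([-2.63453301e-03, -4.80633187e+01,  2.98528773e+01,  1.95838837e-02,
       -2.06848999e-04,  2.10465203e-06]), 'tcp_pos': array([ 0.1680511 , -0.5492737 ,  0.19220211]), 'orientation': array([-9.21991627e-04,  9.89009509e-01,  1.47849050e-01, -1.43945859e-05]), 'wrist_force': array([ 0.03969326,  0.66662025, -1.15531213]), 'ft_torque': array([-0.00804419,  0.01794281, -0.03366307]), 'grip_force': 0.0, 'finger_gap': 0.08538966232436823}
scene {'fovy': 51.406634420003854, 'cx': 258.18853911278615, 'cy': 190.84000489861756, 'k1': -0.08633279537759277, 'eye': array([ 1.01178934, -0.44504004,  1.09289517]), 'orientation': array([-0.27771203,  0.89044842,  0.34136755, -0.11595618])}
heel 0.97 239 167 [0.397 0.111 0.055]
heel 0.56 286 183 [0.559 0.16  0.062]
jig 0.6 315 182 [0.607 0.257 0.011]
clamp_handle 0.65 331 144 [0.542 0.
[... 791 characters left out ...]
85,  0.71361915, -0.02115628])}
heel 0.65 211 200 [0.55  0.185 0.065]
heel 0.58 233 247 [0.39  0.115 0.045]
heel 0.57 195 184 [0.61  0.247 0.01 ]
jig 0.73 193 185 [0.607 0.254 0.007]
jig 0.6 211 184 [0.6   0.179 0.122]
clamp_handle 0.74 158 188 [0.582 0.332 0.224]
clamp_pad 0.69 159 189 [0.58 0.33 0.22]
clamp_pad 0.18 214 186 [0.592 0.168 0.133]
mallet 0.68 212 201 [0.547 0.183 0.06 ]
shelf 0.79 340 184 [ 0.581 -0.218  0.257]
jar 0.65 343 186 [ 0.576 -0.229  0.243]
driver 0.59 259 156 [0.702 0.02  0.028]
brush 0.94 107 206 [0.538 0.56  0.025]
brush 0.47 163 259 [0.352 0.355 0.052]
tin 0.6 193 244 [0.401 0.254 0.031]
flask 0.58 247 132 [0.765 0.058 0.141]
last 0.68 163 258 [0.356 0.356 0.047]
```

View pics/scene.png

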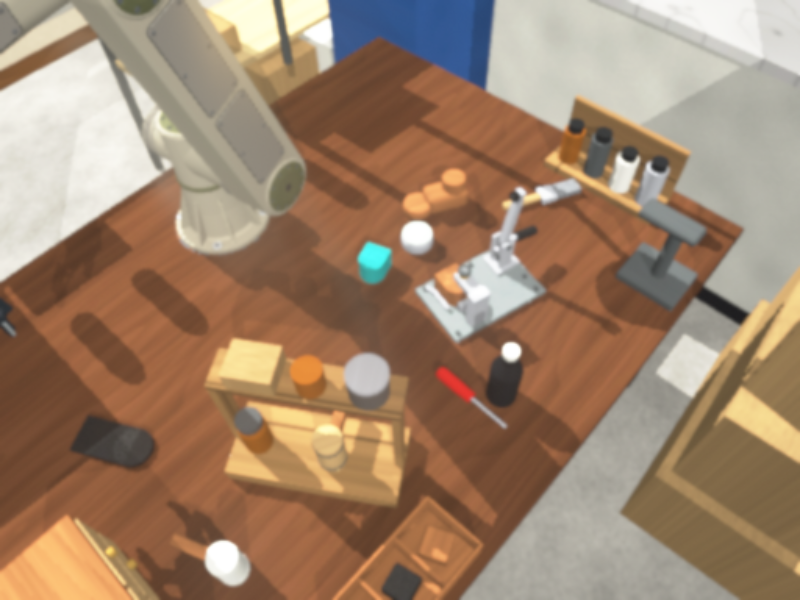

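View pics/top.png

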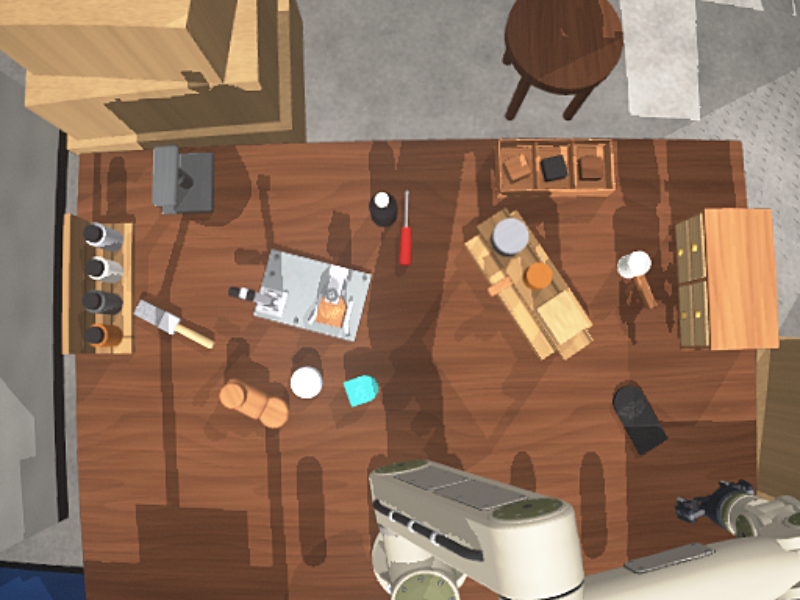

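The scene view (800 px) shows the jig at (480,290) with its clamp open and the heel in the nest. The wooden mallet head is at (330,440) under the shelf. The white decoy mallet is at (225,560) and the turquoise heel at (375,262). In the top view the jig is at (312,295), the shelf at (530,285) and the mallet handle end at (500,287).

```bash
cat > b.py <<'E'
from h import *
def rect(pts):
    (c,s,a)=cv2.minAreaRect(pts.astype(np.float32)*1000);return np.round(c,1),np.round(s,1),round(a,2)
for n in ['top','scene']:
    f=np.load(n+'.npz');W=f['W'];p=f['p'];hsv=cv2.cvtColor(p,cv2.COLOR_BGR2HSV)
    x,y,z=np.moveaxis(W,-1,0)
    def comp(m):
        k,l,s,c=cv2.connectedComponentsWithStats(m.astype(np.uint8));j=1+np.argmax(s[1:,4]);return l==j
    reg=(abs(x-.59)<.16)&(abs(y-.22)<.17)
    m=comp(cv2.morphologyEx((reg&(hsv[...,1]<60)&(z<.03)).astype(np.uint8),cv2.MORPH_OPEN,np.ones((3,3))))
    print(n,'plate z',np.median(z[m]),m.sum(),rect(W[m][:,:2]))
    b=(x>.3)&(x<.46)&(abs(y)<.1); print('bench z',np.nanmedian(z[b]))
    m=reg&(z>.115)&(z<.14)&(y<.22); print('punch',m.sum(),np.median(W[m],0) if m.any() else 0)
    reg2=(abs(x-.58)<.2)&(abs(y+.22)<.22)
    m=comp(reg2&(z>.222)&(z<.262)); print('board+stock',np.median(z[m]),rect(W[m][:,:2]))
    m=comp(reg2&(z>.02)&(z<.05)); print('deck',np.median(z[m]),rect(W[m][:,:2]))
    for zz in (.06,.075,.09,.105,.13,.15,.18):
        q=reg2&(abs(z-zz)<.008)
        if q.sum()>3: print(zz,q.sum(),np.median(W[q],0).round(3))
E
python3 b.py
python3 - <<'E'
import cv2
import sys;sys.path.insert(0,'.')
import numpy as np
a=np.load('top.npz')['p'];b=np.load('scene.npz')['p']
A=cv2.resize(a[120:240,140:260],(400,400),interpolation=cv2.INTER_CUBIC);B=cv2.resize(a[120:240,290:410],(400,400),interpolation=cv2.INTER_CUBIC)
C=cv2.resize(b[110:230,250:370],(400,400),interpolation=cv2.INTER_CUBIC)
cv2.imwrite('pics/crop.png',np.hstack([A,B]))
E
```

```text
top plate z 0.01244715728648238 2275 (array([594.9, 232.3]), array([238.9, 158.1]), 74.44)
bench z 0.00011993101927476602
punch 59 [0.58616817 0.17547261 0.12617196]
board+stock 0.2411137376227559 (array([ 591. , -227.4]), array([310.9,  71.9]), 32.28)
deck 0.035002730210223265 (array([ 524.2, -244.8]), array([178.3,  41.5]), 32.9)
0.09 85 [ 0.599 -0.178  0.092]
0.105 10 [ 0.598 -0.173  0.098]
0.13 6 [ 0.65  -0.264  0.125]
scene plate z 0.011665956055871285 1906 (array([592.5, 237.3]), array([246.6, 167.8]), 74.47)
bench z -0.00031998704777169706
punch 60 [0.58630682 0.17486165 0.12525585]
board+stock 0.2403320438348664 (array([ 590.7, -228. ]), array([311.1,  72.2]), 32.26)
deck 0.03404795366687652 (array([ 606.6, -253.2]), array([311.4, 142.8]), 32.26)
0.06 106 [ 0.649 -0.27   0.061]
0.075 132 [ 0.621 -0.272  0.075]
0.09 209 [ 0.616 -0.233  0.091]
0.105 161 [ 0.54  -0.302  0.107]
0.13 547 [ 0.541 -0.295  0.127]
0.15 55 [ 0.488 -0.317  0.15 ]
0.18 56 [ 0.489 -0.321  0.18 ]
```

View pics/crop.png

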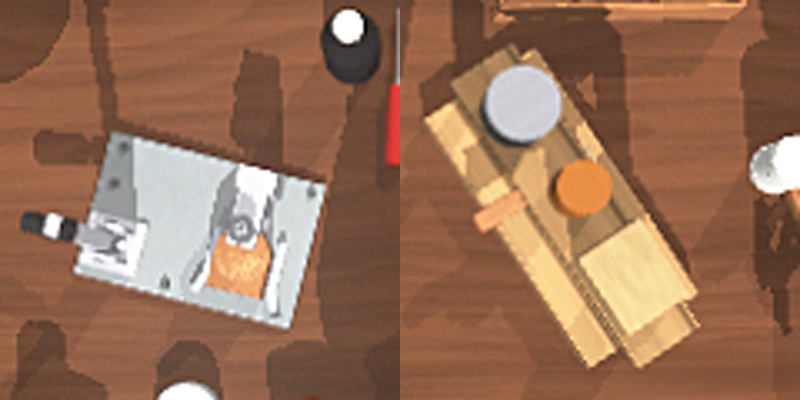

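```bash
cat > plan.py <<'E'
from h import *
JY=np.radians(-15.55);JO=np.array([.580,.235,0])
def jig(x,y,z): return JO+R.from_euler('z',JY).apply(np.array([x,y,z])/1000)
def tool(z,x=None,y=None):
    z=np.array(z,float);z/=np.linalg.norm(z)
    if y is not None: y=np.array(y,float);y-=z*(y@z);y/=np.linalg.norm(y);x=np.cross(y,z)
    else: x=np.array(x,float);x-=z*(x@z);x/=np.linalg.norm(x);y=np.cross(z,x)
    return R.from_matrix(np.stack([x,y,z],1))
def down(h): return tool([0,0,-1],x=[np.cos(np.radians(h)),np.sin(np.radians(h)),0])
def plan(wps,grip,start=None,vmax=60,wmax=.18):
    st=get_state();p=st['tcp_pos'];r=rot(st['orientation'])
    if start: p,r=start
    rows=[]
    for w in wps:
        P,Q=w[0],w[1]; 
        if Q is None:Q=r
        v=w[2] if len(w)>2 else vmax
        dr=(r.inv()*Q).as_rotvec()
        n=max(1,int(np.ceil(max(np.linalg.norm(P-p)*1000/v,np.linalg.norm(dr)/wmax))))
        p0,r0=p,r
        for i in range(1,n+1):
            T=p0+(P-p0)*i/n; q=r0*R.from_rotvec(dr*i/n)
            s=np.round(r.inv().apply(T-p)*1000); t=np.round((r.inv()*q).as_rotvec(),2)
            p=p+r.apply(s/1000); r=r*R.from_rotvec(t); rows.append([grip,*s.astype(int),*t])
    for k in range(0,len(rows),8):
        print('['+', '.join(','.join('%g'%(v+0) for v in x) for x in rows[k:k+8])+']')
    print(len(rows),'end',p.round(4),r.as_matrix().round(3).tolist())
    return p,r
E
python3 - <<'E'
from plan import *
h=down(164.45)
plan([(np.array([.27,-.30,.30]),down(70)),(jig(-23,165,300),h),(jig(-23,165,163),h)],-1)
E
```

```text
[-1,28,-35,-18,0,0,-0.15, -1,34,-30,-18,0,0,-0.16, -1,37,-25,-17,0,0,-0.15, -1,41,-18,-18,0,0,-0.16, -1,44,-12,-18,0,0,-0.15, -1,44,-5,-18,0,0,-0.15, -1,59,5,0,0,0,-0.13, -1,59,13,0,0,0,-0.12]
[-1,56,20,0,0,0,-0.13, -1,53,27,0,0,0,-0.13, -1,49,34,0,0,0,-0.13, -1,45,39,0,0,0,-0.12, -1,39,45,0,0,0,-0.13, -1,34,49,0,0,0,-0.13, -1,26,54,0,0,0,-0.12, -1,20,56,0,0,0,-0.13]
[-1,13,58,0,0,0,-0.13, -1,5,60,0,0,0,-0.13, -1,-3,59,0,0,0,-0.12, -1,0,0,46,0,0,0, -1,0,0,45,0,0,0, -1,0,0,46,0,0,0]
22 end [0.6018 0.4    0.163 ] [[-0.962, 0.271, 0.0], [0.271, 0.962, -0.0], [-0.0, -0.0, -1.0]]
```

>>> {"method": "arm_command", "body": {"moves": [-1,28,-35,-18,0,0,-0.15,-1,34,-30,-18,0,0,-0.16,-1,37,-25,-17,0,0,-0.15,-1,41,-18,-18,0,0,-0.16,-1,44,-12,-18,0,0,-0.15,-1,44,-5,-18,0,0,-0.15,-1,59,5,0,0,0,-0.13,-1,59,13,0,0,0,-0.12], "newtons": 60}}

```text
clock: 2.4
tcp_pos: [0.3216, -0.191, 0.3006]
orientation: [0.001, 0.742, 0.67, 0.0]
wrist_force: [0.9, 0.6, 0.3]
finger_gap: -0.0001
grip_force: 0.0
```

>>> {"method": "arm_command", "body": {"moves": [-1,56,20,0,0,0,-0.13,-1,53,27,0,0,0,-0.13,-1,49,34,0,0,0,-0.13,-1,45,39,0,0,0,-0.12,-1,39,45,0,0,0,-0.13,-1,34,49,0,0,0,-0.13,-1,26,54,0,0,0,-0.12,-1,20,56,0,0,0,-0.13]}}

```text
clock: 3.4
tcp_pos: [0.5262, 0.2404, 0.3002]
orientation: [0.0, 0.319, 0.948, 0.0]
wrist_force: [1.4, -0.7, 0.3]
finger_gap: 0.0001
grip_force: 0.0
```

```bash
cat > c.py <<'E'
from plan import *
h=down(164.45)
s=plan([(jig(-23,165,300),h)],-1)
s=plan([(jig(-23,165,163),h)],-1,s)
plan([(jig(-23,130,163),h,20),(jig(-23,0,163),h,30)],-1,s)
E
python3 c.py
```

```text
[-1,12,58,0,0,0,-0.13, -1,5,58,0,0,0,-0.12, -1,-3,59,0,0,0,-0.13]
3 end [0.602  0.3998 0.3002] [[-0.964, 0.267, 0.001], [0.267, 0.964, -0.0], [-0.001, 0.0, -1.0]]
[-1,0,0,46,0,0,0, -1,0,0,45,0,0,0, -1,0,0,46,0,0,0]
3 end [0.6021 0.3998 0.1632] [[-0.964, 0.267, 0.001], [0.267, 0.964, -0.0], [-0.001, 0.0, -1.0]]
[-1,0,-17,0,0,0,0, -1,0,-18,0,0,0,0, -1,0,-26,0,0,0,0, -1,0,-26,0,0,0,0, -1,0,-26,0,0,0,0, -1,0,-26,0,0,0,0, -1,0,-26,0,0,0,0]
7 end [0.5581 0.2408 0.1632] [[-0.964, 0.267, 0.001], [0.267, 0.964, -0.0], [-0.001, 0.0, -1.0]]
```

>>> {"method": "arm_command", "body": {"moves": [-1,12,58,0,0,0,-0.13,-1,5,58,0,0,0,-0.12,-1,-3,59,0,0,0,-0.13,-1,0,0,46,0,0,0,-1,0,0,45,0,0,0,-1,0,0,46,0,0,0,-1,0,0,0,0,0,0]}}

```text
clock: 4.28
tcp_pos: [0.5988, 0.3958, 0.1575]
orientation: [-0.004, 0.137, 0.991, -0.003]
wrist_force: [0.4, -0.6, 0.1]
finger_gap: 0.0004
grip_force: 0.0
```

>>> {"method": "arm_command", "body": {"moves": [-1,0,-17,0,0,0,0,-1,0,-18,0,0,0,0,-1,0,-26,0,0,0,0,-1,0,-26,0,0,0,0]}}

```text
clock: 4.78
tcp_pos: [0.5807, 0.3153, 0.1676]
orientation: [0.003, 0.137, 0.991, 0.003]
wrist_force: [1.1, 4.3, -2.5]
finger_gap: -0.0003
grip_force: 1.9
```

>>> {"method": "arm_command", "body": {"moves": [-1,0,-26,0,0,0,0,-1,0,-26,0,0,0,0,-1,0,-26,0,0,0,0,-1,0,0,0,0,0,0,-1,0,0,0,0,0,0]}}

```text
clock: 5.4
tcp_pos: [0.5588, 0.2393, 0.1653]
orientation: [0.002, 0.137, 0.991, 0.001]
wrist_force: [0.2, 0.5, 0.1]
finger_gap: -0.0003
grip_force: 0.0
```

```bash
cat > d.py <<'E'
from plan import *
p,d=read_camera('top');W=cloud('top',d);np.savez('top2.npz',p=p,W=W)
L=R.from_euler('z',-JY).apply((W-JO).reshape(-1,3)).reshape(W.shape)*1000
for y in (100,80,60,40,20,0,-20,-40,-60):
    m=(abs(L[...,0]+23)<12)&(abs(L[...,1]-y)<8)
    print(y,np.nanmax(L[m][:,2]).round() if m.any() else 0, np.nanmedian(L[m][:,2]).round() if m.any() else 0)
A=cv2.resize(p[120:240,140:260],(400,400),interpolation=cv2.INTER_CUBIC)
st=get_state();pw,dw=read_camera('wrist');np.savez('w1.npz',p=pw,W=cloud('wrist',dw,st))
cv2.imwrite('pics/d.png',np.hstack([A,cv2.resize(pw,(400,400))]))
E
python3 d.py
```

```text
100 0 0
80 0 0
60 669.0 669.0
40 692.0 684.0
20 694.0 686.0
0 694.0 687.0
-20 692.0 686.0
-40 698.0 516.0
-60 699.0 623.0
```

View pics/d.png

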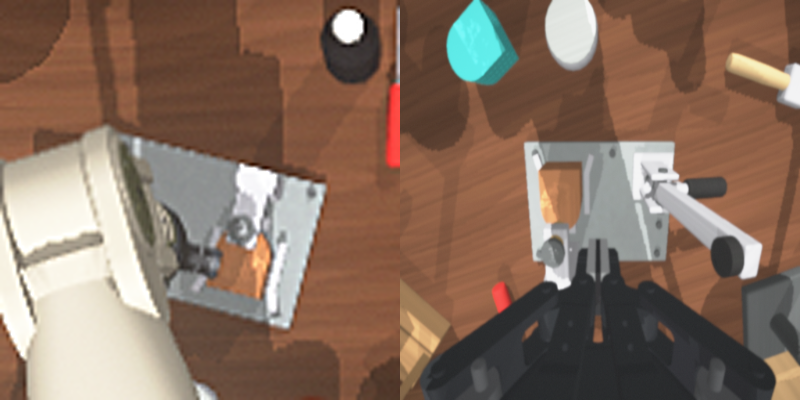

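The wrist view (right half) shows the clamp still upright and open, pad at (728,255), so the finger slid past it. I'll measure where the clamp arm is.

Run:
```python
from plan import *
W=np.load('w1.npz')['W'];L=R.from_euler('z',-JY).apply((W-JO).reshape(-1,3)).reshape(W.shape)*1000
m=(L[...,1]>40)&(L[...,1]<190)&(abs(L[...,0])<90)
for z in range(30,240,15):
    q=m&(abs(L[...,2]-z)<7.5)
    if q.sum()>5: print(z,q.sum(),np.percentile(L[q][:,:2],[5,50,95],axis=0).round().tolist())
q=(abs(L[...,2]-12)<4)&(abs(L[...,0]-15)<95)&(abs(L[...,1])<135)
print(cv2.minAreaRect(W[q][:,:2].astype(np.float32)*1000),np.median(L[q][:,2]))
q=(abs(L[...,2]-126)<4)&(abs(L[...,0]-21)<30)&(abs(L[...,1]+55)<30);print(np.median(L[q],0),q.sum())
```

```text
30 101 [[-42.0, 63.0], [-42.0, 73.0], [-8.0, 93.0]]
45 205 [[-42.0, 63.0], [-28.0, 72.0], [-9.0, 92.0]]
60 174 [[-42.0, 63.0], [-28.0, 70.0], [-9.0, 93.0]]
75 1137 [[-42.0, 64.0], [-27.0, 136.0], [-10.0, 166.0]]
90 1032 [[-42.0, 65.0], [-27.0, 80.0], [-6.0, 130.0]]
105 213 [[-33.0, 76.0], [-27.0, 78.0], [-15.0, 87.0]]
120 258 [[-33.0, 79.0], [-28.0, 81.0], [-16.0, 91.0]]
135 313 [[-33.0, 82.0], [-27.0, 84.0], [-15.0, 93.0]]
150 350 [[-33.0, 85.0], [-27.0, 86.0], [-15.0, 96.0]]
165 466 [[-33.0, 87.0], [-27.0, 89.0], [-16.0, 98.0]]
180 530 [[-33.0, 90.0], [-27.0, 92.0], [-16.0, 101.0]]
195 387 [[-34.0, 92.0], [-33.0, 95.0], [-24.0, 105.0]]
210 1037 [[-34.0, 84.0], [-30.0, 86.0], [-15.0, 107.0]]
225 1362 [[-33.0, 87.0], [-25.0, 97.0], [-16.0, 109.0]]
((594.3092041015625, 231.4869842529297), (235.3982391357422, 155.45257568359375), 74.4254379272461) 13.917161450823002
[ 18.76456539 -53.48049276 127.77112889] 704
```

Run:
```python
from plan import *
h=down(164.45+90)
s=plan([(jig(-24,0,290),None),(jig(-24,160,290),h),(jig(-24,160,160),h)],-1)
s=plan([(jig(-24,65,160),h,20)],-1,s)
```

```text
[-1,1,1,-42,0,0,0, -1,0,0,-42,0,0,0, -1,1,1,-42,0,0,0, -1,0,18,0,0,0,-0.17, -1,-3,17,0,0,0,-0.18, -1,-6,17,0,0,0,-0.17, -1,-9,15,0,0,0,-0.18, -1,-11,14,0,0,0,-0.17]
[-1,-14,11,0,0,0,-0.18, -1,-15,9,0,0,0,-0.17, -1,-17,6,0,0,0,-0.18, -1,-17,3,0,0,0,-0.17, -1,0,0,43,0,0,0, -1,0,0,44,0,0,0, -1,0,0,43,0,0,0]
15 end [0.6    0.3952 0.1603] [[-0.272, -0.962, 0.002], [-0.962, 0.272, 0.001], [-0.001, -0.002, -1.0]]
[-1,19,0,0,0,0,0, -1,19,0,0,0,0,0, -1,19,0,0,0,0,0, -1,19,0,0,0,0,0, -1,19,0,0,0,0,0]
5 end [0.5742 0.3037 0.1602] [[-0.272, -0.962, 0.002], [-0.962, 0.272, 0.001], [-0.001, -0.002, -1.0]]
```

>>> {"method": "arm_command", "body": {"moves": [-1,1,1,-42,0,0,0,-1,0,0,-42,0,0,0,-1,1,1,-42,0,0,0,-1,0,18,0,0,0,-0.17,-1,-3,17,0,0,0,-0.18,-1,-6,17,0,0,0,-0.17,-1,-9,15,0,0,0,-0.18,-1,-11,14,0,0,0,-0.17]}}

```text
clock: 6.5
tcp_pos: [0.5797, 0.3279, 0.2889]
orientation: [-0.0, -0.296, 0.955, -0.0]
wrist_force: [0.1, -0.5, -1.1]
finger_gap: 0.0001
grip_force: 0.0
```

>>> {"method": "arm_command", "body": {"moves": [-1,-14,11,0,0,0,-0.18,-1,-15,9,0,0,0,-0.17,-1,-17,6,0,0,0,-0.18,-1,-17,3,0,0,0,-0.17,-1,0,0,43,0,0,0,-1,0,0,44,0,0,0,-1,0,0,43,0,0,0]}}

```text
clock: 7.38
tcp_pos: [0.599, 0.3953, 0.1575]
orientation: [0.0, -0.604, 0.797, -0.0]
wrist_force: [1.0, 0.7, -0.1]
finger_gap: -0.0
grip_force: 0.0
```

>>> {"method": "arm_command", "body": {"moves": [-1,19,0,0,0,0,0,-1,19,0,0,0,0,0,-1,19,0,0,0,0,0,-1,19,0,0,0,0,0,-1,19,0,0,0,0,0]}}

```text
clock: 8.0
tcp_pos: [0.5736, 0.3048, 0.1591]
orientation: [0.001, -0.604, 0.797, 0.001]
wrist_force: [0.6, 4.7, -2.3]
finger_gap: 0.0001
grip_force: 1.8
```

```bash
cat > e.py <<'E'
from plan import *
import sys
st=get_state();p,d=read_camera('scene');W=cloud('scene',d);L=R.from_euler('z',-JY).apply((W-JO).reshape(-1,3)).reshape(W.shape)*1000
tj=R.from_euler('z',-JY).apply(st['tcp_pos']-JO)*1000; print('tcp jig',tj.round(1),st['wrist_force'].round(1),st['clock'])
st=get_state();pw,dw=read_camera('wrist');Lw=R.from_euler('z',-JY).apply((cloud('wrist',dw,st)-JO).reshape(-1,3)).reshape(W.shape)*1000
for X in (L,Lw):
  m=(abs(X[...,0]+24)<8)&(X[...,2]>60)&(X[...,2]<235)&(abs(X[...,1]-40)<135)
  print([ (int(y),int(np.median(X[m&(abs(X[...,1]-y)<5)][:,2]))) for y in range(-70,180,10) if (m&(abs(X[...,1]-y)<5)).sum()>3])
a,b=p[90:210,250:370],pw
cv2.imwrite('pics/%s.png'%sys.argv[1],np.hstack([cv2.resize(a,(400,400)),cv2.resize(b,(400,400))]))
E
python3 e.py e1
```

```text
tcp jig [-24.9  65.5 159.1] [ 0.6  4.7 -2.3] 8.0
[(-70, 62), (-60, 62), (-50, 61), (-40, 60), (30, 208), (40, 210), (50, 214), (60, 136), (70, 95), (80, 81), (90, 89), (100, 91), (110, 93), (120, 99), (130, 103), (140, 104), (150, 109), (160, 109)]
[(-70, 63), (-60, 63), (-50, 63), (-40, 63), (-30, 63), (20, 211), (30, 212), (40, 215), (50, 221), (60, 219)]
```

View pics/e1.png

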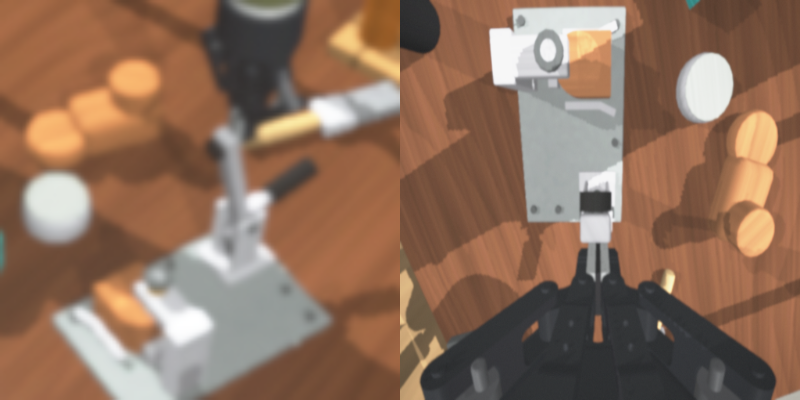

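The scene crop (left) shows the clamp arm tilted by the fingertip at about (230,160), with the handle rising at (300,180). It is following the finger, so I'll continue slowly and lower.

>>> {"method": "arm_command", "body": {"moves": [-1,13,0,1,0,0,0,-1,13,0,2,0,0,0,-1,13,0,2,0,0,0,-1,13,0,3,0,0,0,-1,0,0,0,0,0,0]}}

```text
clock: 8.72
tcp_pos: [0.5585, 0.251, 0.1508]
orientation: [-0.001, -0.603, 0.798, -0.0]
wrist_force: [0.3, 0.3, 0.5]
finger_gap: -0.0003
grip_force: 0.1
```

```bash
python3 e.py e2
```

```text
tcp jig [-25.    9.7 150.8] [0.3 0.3 0.5] 8.725
[(-70, 62), (-60, 61), (-50, 61), (-40, 62), (-20, 178), (-10, 185), (0, 205), (20, 167), (40, 143), (50, 129), (80, 90), (90, 96), (100, 108), (110, 118), (120, 124), (130, 132), (140, 139)]
[(-70, 63), (-60, 63), (-50, 63), (-40, 63), (-30, 63), (-20, 182), (-10, 188), (0, 214), (10, 228), (20, 228), (110, 121), (120, 127), (130, 132)]
```

>>> {"method": "arm_command", "body": {"moves": [-1,8,0,3,0,0,0,-1,8,0,3,0,0,0,-1,8,0,3,0,0,0,-1,0,0,0,0,0,0,-1,0,0,0,0,0,0]}}

```text
clock: 9.45
tcp_pos: [0.5527, 0.2296, 0.1421]
orientation: [0.0, -0.603, 0.798, -0.0]
wrist_force: [0.1, -0.2, 1.0]
finger_gap: 0.0002
grip_force: 0.0
```

```bash
python3 e.py e3
```

```text
tcp jig [-24.8 -12.5 142.1] [ 0.1 -0.2  1. ] 9.45
[(-70, 61), (-60, 62), (-50, 65), (-40, 144), (-30, 153), (-20, 201), (-10, 143), (0, 135), (10, 129), (20, 122), (30, 118), (40, 113), (50, 105), (60, 102), (70, 93), (80, 95), (90, 109), (100, 133), (110, 151), (120, 158), (130, 155)]
[(-70, 63), (-60, 63), (-50, 130), (-40, 145), (-30, 226), (-20, 207), (-10, 219), (0, 128), (90, 126)]
```

>>> {"method": "arm_command", "body": {"moves": [-1,0,0,0,0,0,0,-1,0,0,0,0,0,0,-1,0,0,0,0,0,0,-1,0,0,0,0,0,0]}}

```text
clock: 10.05
tcp_pos: [0.5526, 0.2298, 0.142]
orientation: [-0.0, -0.603, 0.798, -0.0]
wrist_force: [-0.2, -0.6, -0.1]
finger_gap: -0.0001
grip_force: 0.0
```

```bash
python3 e.py e4
cat > m.py <<'E'
from h import *
SO=np.array([.607,-.253,0]);SY=np.radians(-57.73)
f=np.load('scene.npz');g=np.load('top.npz')
S=[R.from_euler('z',-SY).apply((w['W']-SO).reshape(-1,3)).reshape(384,512,3)*1000 for w in (f,g)]
s=S[0]
for X,n in zip(S,('scene','top')):
    m=(X[...,0]>-130)&(X[...,0]<-66)&(abs(X[...,2]-93)<5)&(abs(X[...,1])<140)
    print(n,'handle',m.sum(),np.percentile(X[m],[2,50,98],axis=0).round(1).tolist(), np.polyfit(X[m][:,0],X[m][:,1],1).round(3))
    m=(abs(X[...,2]-125)<5)&(abs(X[...,0]-10)<60)&(abs(X[...,1]-30)<60)
    if m.sum()>5: print(n,'head',m.sum(),np.percentile(X[m],[2,50,98],axis=0).round(1).tolist(),cv2.minEnclosingCircle(X[m][:,:2].astype(np.float32)))
    m=(X[...,2]>50)&(X[...,2]<130)&(X[...,0]<60)&(X[...,0]>-66)&(abs(X[...,1])<140)
    for y in range(-135,140,15):
        q=m&(abs(X[...,1]-y)<7.5)
        if q.sum()>5: print(y,q.sum(),np.percentile(X[q],[5,95],axis=0).round().tolist())
E
python3 m.py
```

```text
tcp jig [-25.  -12.4 142. ] [-0.2 -0.6 -0.1] 10.05
[(-70, 62), (-60, 70), (-50, 86), (-40, 87), (-30, 87), (-20, 198), (-10, 86), (0, 84), (10, 85), (20, 85), (30, 86), (40, 86), (50, 87), (60, 87), (70, 138), (80, 108), (90, 106)]
[(-70, 63), (-60, 78), (-50, 88), (-40, 88), (-30, 227), (-20, 208), (-10, 219), (0, 89), (10, 88), (20, 88), (70, 148)]Traceback (most recent call last):
  File "m.py", line 8, in <module>
    print(n,'handle',m.sum(),np.percentile(X[m],[2,50,98],axis=0).round(1).tolist(), np.polyfit(X[m][:,0],X[m][:,1],1).round(3))
                             ~~~~~~~~~~~~~^^^^^^^^^^^^^^^^^^^^^^^
    return _quantile_unchecked(
        a, q, axis, out, overwrite_input, method, keepdims, weights)
    return _ureduce(a,
                    func=_quantile_ureduce_func,
    ...<5 lines>...
                    overwrite_input=overwrite_input,
                    method=method)
    r = func(a, **kwargs)
    result = _quantile(arr,
                       quantiles=q,
    ...<2 lines>...
                       out=out,
                       weights=wgt)
    slices_having_nans = np.isnan(arr[-1, ...])
                                  ~~~^^^^^^^^^
IndexError: index -1 is out of bounds for axis 0 with size 0
```

Clamp closed (arm level, top at 87). Now the mallet.

```bash
sed -i "s/    print(n,'handle'/    if m.sum()>5: print(n,'handle'/" m.py; python3 m.py
```

```text
scene head 293 [[-9.9, 6.3, 120.7], [13.2, 29.8, 123.8], [35.9, 52.5, 127.7]] ((12.159910202026367, 29.22943687438965), 26.10518455505371)
-135 22 [[-23.0, -140.0, 104.0], [16.0, -130.0, 127.0]]
-120 31 [[21.0, -125.0, 55.0], [28.0, -114.0, 127.0]]
-105 68 [[24.0, -112.0, 54.0], [30.0, -98.0, 127.0]]
-90 158 [[-5.0, -96.0, 59.0], [25.0, -84.0, 127.0]]
0 11 [[4.0, 4.0, 95.0], [23.0, 7.0, 126.0]]
15 119 [[-7.0, 8.0, 70.0], [37.0, 22.0, 126.0]]
30 207 [[-47.0, 24.0, 67.0], [38.0, 37.0, 126.0]]
45 208 [[-47.0, 38.0, 58.0], [36.0, 52.0, 126.0]]
60 46 [[5.0, 53.0, 54.0], [22.0, 55.0, 124.0]]
top handle 41 [[-90.9, 24.9, 89.2], [-79.7, 34.3, 93.2], [-66.4, 43.7, 97.4]] [2.80e-02 3.64e+01]
top head 7 [[30.7, 22.1, 121.2], [33.0, 29.1, 122.8], [35.4, 37.9, 127.1]] ((33.667030334472656, 30.022987365722656), 8.171415328979492)
30 33 [[-64.0, 25.0, 86.0], [33.0, 37.0, 124.0]]
45 15 [[-63.0, 38.0, 88.0], [33.0, 43.0, 121.0]]
```

```bash
cat >> plan.py <<'E'
def tilt(hd,p):
    hd,p=np.radians(hd),np.radians(p);h=np.array([np.cos(hd),np.sin(hd),0]);u=np.array([0,0,1])
    return tool(h*np.cos(p)-u*np.sin(p),x=-h*np.sin(p)-u*np.cos(p))
MH=-60.7;MO=np.array([.6386,-.2478,.035])
def mal(x,z): a=np.radians(MH);return MO+np.array([np.cos(a)*x,np.sin(a)*x,z])/1000
E
python3 - <<'E'
from plan import *
Q=tilt(MH,45);T=mal(-66,45)+Q.apply([0,0,.019]);zt=Q.apply([0,0,1])
pre=T-zt*.15
print(T,pre)
mid=pre+[-.05,.12,.17]
s=plan([(jig(-25,-12,300),None),(np.array([.50,.05,.33]),tilt(-30,75)),(mid,Q),(pre,Q)],.2)
E
```

```text
[ 0.61287563 -0.2019597   0.06656497] [ 0.56096878 -0.10946279  0.17263099]
[0.2,0,0,-53,0,0,0, 0.2,0,0,-52,0,0,0, 0.2,0,0,-53,0,0,0, 0.2,17,0,-3,0.02,-0.02,0.16, 0.2,17,-2,-3,0.02,-0.01,0.17, 0.2,16,-6,-3,0.02,-0.02,0.16, 0.2,15,-8,-3,0.03,-0.02,0.17, 0.2,13,-10,-3,0.02,-0.02,0.16]
[0.2,11,-13,-4,0.02,-0.01,0.17, 0.2,9,-14,-3,0.02,-0.02,0.16, 0.2,7,-16,-3,0.02,-0.02,0.16, 0.2,4,-17,-3,0.03,-0.01,0.17, 0.2,1,-17,-2,0.02,-0.02,0.16, 0.2,-2,-17,-2,0.02,-0.02,0.17, 0.2,-6,-6,-1,0.05,-0.1,0.09, 0.2,-7,-5,0,0.06,-0.1,0.1]
[0.2,-7,-4,1,0.05,-0.1,0.09, 0.2,-8,-4,2,0.06,-0.11,0.09, 0.2,-7,-2,3,0.05,-0.1,0.1, 0.2,7,-4,53,0,0,0, 0.2,8,-4,53,0,0,0, 0.2,7,-4,53,0,0,0, 0.2,8,-4,52,0,0,0]
23 end [ 0.5604 -0.1091  0.1726] [[-0.341, 0.873, 0.347], [0.616, 0.487, -0.619], [-0.71, 0.003, -0.705]]
```

>>> {"method": "arm_command", "body": {"moves": [0.2,0,0,-53,0,0,0,0.2,0,0,-52,0,0,0,0.2,0,0,-53,0,0,0,0.2,17,0,-3,0.02,-0.02,0.16,0.2,17,-2,-3,0.02,-0.01,0.17,0.2,16,-6,-3,0.02,-0.02,0.16,0.2,15,-8,-3,0.03,-0.02,0.17,0.2,13,-10,-3,0.02,-0.02,0.16], "newtons": 110}}

```text
clock: 11.15
tcp_pos: [0.5283, 0.1477, 0.3134]
orientation: [0.068, -0.232, 0.97, -0.018]
wrist_force: [0.7, -0.7, -0.4]
finger_gap: 0.0512
grip_force: 0.0
```

>>> {"method": "arm_command", "body": {"moves": [0.2,11,-13,-4,0.02,-0.01,0.17,0.2,9,-14,-3,0.02,-0.02,0.16,0.2,7,-16,-3,0.02,-0.02,0.16,0.2,4,-17,-3,0.03,-0.01,0.17,0.2,1,-17,-2,0.02,-0.02,0.16,0.2,-2,-17,-2,0.02,-0.02,0.17,0.2,-6,-6,-1,0.05,-0.1,0.09,0.2,-7,-5,0,0.06,-0.1,0.1]}}

```text
clock: 12.15
tcp_pos: [0.5041, 0.0327, 0.3362]
orientation: [0.213, 0.352, 0.906, -0.101]
wrist_force: [0.4, 0.2, 0.0]
finger_gap: 0.051
grip_force: 0.0
```

```bash
cat > g.py <<'E'
from plan import *
Q=tilt(MH,45);T=mal(-66,45)+Q.apply([0,0,.019]);zt=Q.apply([0,0,1])
pre=T-zt*.15;mid=pre+[-.05,.12,.17]
print(get_state()['joint_pos'].round(2))
s=plan([(mid,Q),(pre,Q)],.2)
E
python3 g.py
```

```text
[ 0.16 -0.07 -0.15  1.2  -0.39  0.85]
[0.2,-7,-4,1,0.05,-0.1,0.09, 0.2,-7,-3,2,0.06,-0.1,0.09, 0.2,-7,-3,3,0.05,-0.1,0.09, 0.2,7,-4,53,0,0,0, 0.2,7,-3,53,0,0,0, 0.2,7,-4,53,0,0,0, 0.2,8,-3,53,0,0,0]
7 end [ 0.5609 -0.1092  0.1723] [[-0.348, 0.872, 0.343], [0.618, 0.489, -0.616], [-0.705, -0.003, -0.709]]
```

>>> {"method": "arm_command", "body": {"moves": [0.2,-7,-4,1,0.05,-0.1,0.09,0.2,-7,-3,2,0.06,-0.1,0.09,0.2,-7,-3,3,0.05,-0.1,0.09,0.2,7,-4,53,0,0,0,0.2,7,-3,53,0,0,0,0.2,7,-4,53,0,0,0,0.2,8,-3,53,0,0,0,0.2,0,0,0,0,0,0]}}

```text
clock: 13.15
tcp_pos: [0.5579, -0.1093, 0.1666]
orientation: [0.324, 0.465, 0.8, -0.195]
wrist_force: [0.0, -0.4, -0.3]
finger_gap: 0.0511
grip_force: 0.0
```

```bash
cat > g2.py <<'E'
from plan import *
st=get_state();p,d=read_camera('wrist');W=cloud('wrist',d,st)
print(st['joint_pos'].round(2))
X=R.from_euler('z',-np.radians(MH)).apply((W-MO).reshape(-1,3)).reshape(384,512,3)*1000
m=(X[...,0]<-35)&(X[...,0]>-120)&(X[...,2]>40)&(X[...,2]<66)&(abs(X[...,1])<35)
print('handle in mallet frame',m.sum(),np.percentile(X[m],[3,50,97],axis=0).round(1).tolist(),np.polyfit(X[m][:,0],X[m][:,1],1).round(3))
pp=p.copy()
for x in range(-105,-25,20):
    u=proj('wrist',[mal(x,58)],st)[0];cv2.circle(pp,tuple(int(v) for v in u),3,(0,255,0),1)
cv2.imwrite('pics/g2.png',pp)
Q=tilt(MH,45);T=mal(-66,45)+Q.apply([0,0,.019])
plan([(T,Q,35)],.2)
E
python3 g2.py
```

```text
[ 0.04  0.07 -0.6   0.48 -0.68  0.95]
handle in mallet frame 838 [[-106.6, -9.7, 41.4], [-93.0, -0.4, 59.4], [-39.5, 8.9, 60.5]] [0.012 0.755]
[0.2,-1,0,30,0,0,0, 0.2,-1,1,29,0,0,0, 0.2,-1,0,30,0,0,0, 0.2,-1,0,30,0,-0.01,0.01, 0.2,-1,1,30,0,0,0]
5 end [ 0.6135 -0.2023  0.0666] [[-0.343, 0.874, 0.343], [0.616, 0.485, -0.62], [-0.709, -0.002, -0.706]]
```

View pics/g2.png

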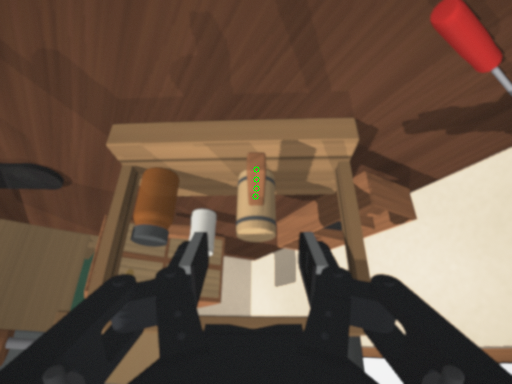

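The wrist view shows the mallet handle at (256,165–200), with my projected axis points lying on it. The jar is at (155,205), clear on the left.

>>> {"method": "arm_command", "body": {"moves": [0.2,-1,0,30,0,0,0,0.2,-1,1,29,0,0,0,0.2,-1,0,30,0,0,0,0.2,-1,0,30,0,-0.01,0.01,0.2,-1,1,30,0,0,0,0.2,0,0,0,0,0,0]}}

```text
clock: 13.95
tcp_pos: [0.6166, -0.2014, 0.0689]
orientation: [0.332, 0.468, 0.796, -0.194]
wrist_force: [-0.5, -0.5, -0.9]
finger_gap: 0.0515
grip_force: 0.0
```

>>> {"method": "arm_command", "body": {"moves": [-1,0,0,0,0,0,0,-1,0,0,0,0,0,0,-1,0,0,0,0,0,0,-1,0,0,0,0,0,0], "newtons": 110}}

```text
clock: 14.45
tcp_pos: [0.616, -0.2009, 0.0692]
orientation: [0.332, 0.468, 0.796, -0.194]
wrist_force: [-0.1, -0.0, 0.8]
finger_gap: 0.0002
grip_force: 0.0
```

```bash
cat > g3.py <<'E'
from plan import *
st=get_state();p=st['tcp_pos'];Q=rot(st['orientation'])
# mallet in tool frame
mR=R.from_euler('z',np.radians(MH))
np.savez('grasp.npz',t=Q.inv().apply(MO-p),q=(Q.inv()*mR).as_quat())
print(p,Q.inv().apply(MO-p),(Q.inv()*mR).as_matrix().round(3).tolist())
a=np.radians(MH+2);back=-np.array([np.cos(a),np.sin(a),0])
plan([(p+[0,0,.03],None,30),(p+[0,0,.03]+back*.17,None,50),(p+[0,0,.16]+back*.19,None,60)],-1)
E
python3 g3.py
```

```text
[ 0.61601315 -0.20086805  0.0691576 ] [-0.01235718 -0.0032358   0.06096183] [[-0.704, 0.003, -0.71], [0.002, 1.0, 0.002], [0.71, 0.0, -0.704]]
[-1,-21,0,-21,0,0,0, -1,30,-2,-30,0,0,0, -1,30,-1,-30,0,0,0, -1,29,-2,-31,0,0,0, -1,30,-1,-30,0,0,0, -1,-26,0,-35,0,0,0, -1,-26,0,-35,0,0,0, -1,-26,-1,-35,0,0,0]
8 end [ 0.5172 -0.039   0.2289] [[-0.342, 0.873, 0.348], [0.616, 0.487, -0.619], [-0.71, 0.002, -0.704]]
```

Run:
```python
from plan import *
st=get_state();p,d=read_camera('wrist');q,_=read_camera('scene')
cv2.imwrite('pics/g4.png',np.hstack([cv2.resize(p,(400,300)),cv2.resize(q[200:350,100:300],(400,300))]))
print(recognise('scene','mallet'),st['finger_gap'],st['grip_force'])
```

```text
[{'point': [141.8, 355.4], 'confidence': 0.94}, {'point': [226.6, 279.4], 'confidence': 0.9}] 0.0002474154593674633 0.0
```

View pics/g4.png

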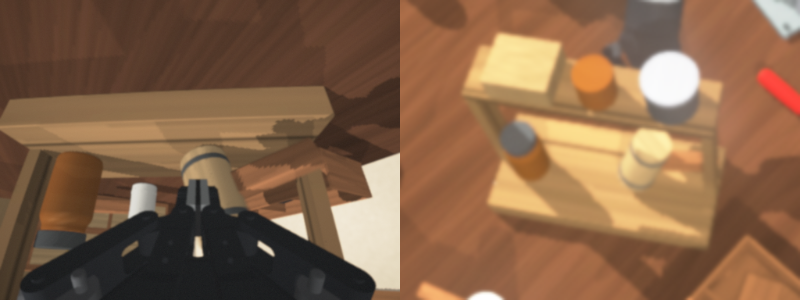

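The scene crop shows the mallet still upright but pushed sideways. Its head is at about (645,160) and the handle now points right towards (690,160), along the shelf. The fingers are shut on nothing, so I'll re-measure.

```bash
cat > m2.py <<'E'
from plan import *
SO=np.array([.607,-.253,0]);SY=np.radians(-57.73)
for n in ('scene','wrist'):
    st=get_state();p,d=read_camera(n);W=cloud(n,d,st)
    X=R.from_euler('z',-SY).apply((W-SO).reshape(-1,3)).reshape(384,512,3)*1000
    box=(abs(X[...,0])<110)&(abs(X[...,1]-40)<100)
    m=box&(abs(X[...,2]-125)<4)&(X[...,0]>-60)
    m=cv2.morphologyEx(m.astype(np.uint8),cv2.MORPH_OPEN,np.ones((3,3)))>0
    if m.sum()>5: print(n,'head',m.sum(),np.percentile(X[m],[2,50,98],axis=0).round(1).tolist(),cv2.minEnclosingCircle(X[m][:,:2].astype(np.float32)))
    hsv=cv2.cvtColor(p,cv2.COLOR_BGR2HSV)
    h=box&(X[...,2]>70)&(X[...,2]<98)
    k,l,s,c=cv2.connectedComponentsWithStats((h&(abs(X[...,2]-92)<4)).astype(np.uint8))
    for j in range(1,k):
        if s[j,4]>15: print(n,'z92 blob',s[j],X[l==j].mean(0).round(1),np.percentile(X[l==j],[3,97],axis=0).round().tolist(),hsv[l==j].mean(0).round(), cv2.minAreaRect(X[l==j][:,:2].astype(np.float32)))
    r=[a for a in recognise(n,'mallet')]; print([(a['point'],a['confidence'],X[int(a['point'][1]),int(a['point'][0])].round()) for a in r])
E
python3 m2.py; python3 -c "
from h import *;print(get_state()['tcp_pos'])"
```

```text
scene head 96 [[-35.0, 63.9, 121.4], [-11.8, 77.2, 125.4], [8.7, 89.9, 128.7]] ((-13.228389739990234, 77.218017578125), 24.43616485595703)
[([142.9, 355.6], 0.76, array([217., -93.,  91.])), ([226.2, 282.2], 0.65, array([  9.,  74., 128.]))]
wrist head 169 [[-25.8, 138.8, 121.3], [-10.4, 139.4, 124.8], [4.1, 140.0, 128.3]] ((-10.324365615844727, 139.6316375732422), 15.862709999084473)
wrist z92 blob [242 230  24   4  95] [-78.1  36.9  94.3] [[-80.0, 31.0, 93.0], [-76.0, 43.0, 96.0]] [51. 20. 85.] ((-77.76525115966797, 36.987369537353516), (12.684619903564453, 4.886826992034912), 84.61176300048828)
wrist z92 blob [279 244  49  16 485] [-27.3  69.1  91.7] [[-32.0, 54.0, 88.0], [-16.0, 87.0, 96.0]] [ 16. 105. 151.] ((-25.092819213867188, 73.25180053710938), (41.35136032104492, 13.114178657531738), 58.513023376464844)
wrist z92 blob [385 244  18  20 188] [-11.6 139.4  92.1] [[-25.0, 139.0, 88.0], [3.0, 140.0, 96.0]] [ 15. 115. 114.] ((-10.840728759765625, 139.2394256591797), (1.4958363771438599, 30.35490608215332), 89.97056579589844)
[([171.4, 260.4], 0.95, array([ 197., -106.,   43.])), ([316.5, 218.8], 0.93, array([-26.,  82.,  67.]))]
[ 0.61565204 -0.2012929   0.06845682]
```

>>> {"method": "arm_command", "body": {"moves": [-1,0,0,-30,0,0,0,-1,0,0,-35,0,0,0,-1,0,0,-45,0,0,0,-1,0,0,-50,0,0,0,-1,0,0,0,0,0,0,-1,0,0,0,0,0,0]}}

```text
clock: 15.55
tcp_pos: [0.5604, -0.102, 0.181]
orientation: [0.332, 0.468, 0.796, -0.194]
wrist_force: [0.1, 0.4, -0.7]
finger_gap: 0.0001
grip_force: 0.0
```

```bash
cat >> m2.py <<'E'
    np.savez('m2_%s.npz'%n,p=p,X=X)
    globals()['im_'+n]=p
cv2.imwrite('pics/m2.png',np.hstack([cv2.resize(im_wrist[60:320,100:440],(420,320)),cv2.resize(im_scene[220:330,150:280],(378,320))]))
E
python3 m2.py
```

```text
scene head 90 [[-34.6, 65.8, 121.4], [-14.0, 77.6, 124.9], [12.2, 85.9, 128.7]] ((-11.322684288024902, 74.31492614746094), 25.032596588134766)
scene z92 blob [212 282  11   9  20] [14.  47.3 92.7] [[3.0, 33.0, 89.0], [19.0, 61.0, 95.0]] [ 19. 106. 222.] ((12.695574760437012, 45.13029479980469), (36.240478515625, 6.369362831115723), 60.603275299072266)
[([140.3, 356.9], 0.88, array([220., -97.,  93.])), ([225.1, 282.2], 0.71, array([ 10.,  72., 129.]))]
wrist head 434 [[-37.4, 43.8, 121.2], [-25.6, 76.0, 125.1], [3.4, 139.6, 128.7]] ((-10.306995391845703, 91.7844467163086), 49.79147720336914)
wrist z92 blob [251 184  47  14 253] [-26.8  58.6  91.6] [[-34.0, 32.0, 88.0], [-12.0, 87.0, 96.0]] [ 16. 105. 167.] ((-22.088756561279297, 59.14904022216797), (25.197391510009766, 60.49827575683594), 2.0992789268493652)
wrist z92 blob [333 186   5  14  33] [-11.5 139.5  92. ] [[-24.0, 139.0, 88.0], [2.0, 140.0, 95.0]] [ 15. 115. 112.] ((-11.237225532531738, 139.52813720703125), (0.6238070726394653, 27.582551956176758), 89.82665252685547)
[([281.3, 180.2], 0.71, array([-29.,  69.,  81.])), ([196.8, 226.0], 0.68, array([196., -98.,  57.]))]
```

View pics/m2.png

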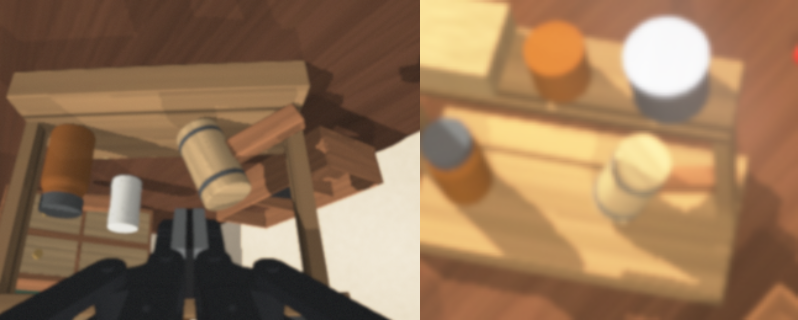

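The mallet has tipped. In the wrist crop its head leans at (215,165), with the handle running down to the right to (300,115), towards the post. I'll fit its full pose from the depth clouds.

```bash
cat > fit.py <<'E'
from plan import *
from scipy.optimize import least_squares
def sdf(q):
    d1=np.stack([np.hypot(q[:,0],q[:,1])-26,abs(q[:,2]-45)-45],1)
    d2=np.stack([abs(q[:,0]+65)-40,abs(q[:,1])-10,abs(q[:,2]-45)-13],1)
    f=lambda d:np.minimum(d.max(1),0)+np.linalg.norm(np.maximum(d,0),axis=1)
    return np.minimum(f(d1),f(d2))
def fit(P,inits):
    best=None
    for r0,t0 in inits:
        fn=lambda v:sdf((R.from_rotvec(v[:3])*r0).inv().apply(P-v[3:]))
        s=least_squares(fn,np.r_[0,0,0,t0],loss='soft_l1',f_scale=2.)
        if best is None or s.cost<best[0]: best=(s.cost,R.from_rotvec(s.x[:3])*r0,s.x[3:],np.abs(s.fun))
    return best
if __name__=='__main__':
    P=[]
    for n in ('wrist','scene'):
        f=np.load('m2_%s.npz'%n);X=f['X'];v=f['p'].max(2)
        m=(X[...,0]>-95)&(X[...,0]<60)&(X[...,1]>5)&(X[...,1]<137)&(X[...,2]>42)&(X[...,2]<200)&(v>60)
        print(n,m.sum());P.append(X[m])
    P=np.concatenate(P);print(np.percentile(P,[1,50,99],axis=0).round())
    ini=[(R.from_euler('z',a,degrees=True)*R.from_euler('y',t,degrees=True),np.array([x,y,40.])) for a in (-150,-110,-70,-30) for t in (0,-20) for x in (-20,5) for y in (40,70)]
    c,r,t,e=fit(P,ini)
    print(c,len(P),'res',np.percentile(e,[50,80,95]).round(1),'t',t.round(1),r.as_matrix().round(3).tolist())
    print('handle end',(t+r.apply([-105,0,45])).round(1),'head top',(t+r.apply([0,0,90])).round(1),'head ctr',(t+r.apply([0,0,45])).round(1))
    np.savez('mpose.npz',q=r.as_quat(),t=t)
E
python3 fit.py
```

```text
wrist 3921
scene 747
[[-44.  23.  46.]
 [-28.  68.  85.]
 [ 19. 135. 136.]]
1656.310069863875 4668 res [0.5 0.9 1.8] t [-2.5 40.6 45.3] [[0.31, 0.946, -0.098], [-0.877, 0.324, 0.354], [0.366, -0.023, 0.93]]
handle end [-39.4 148.7  48.7] head top [-11.3  72.5 129. ] head ctr [-6.9 56.6 87.1]
```

The fit is excellent (0.5 mm residual): the head leans 21° and the handle end rests on the deck. I'll grip the head itself from the front, above the handle.

```bash
cat >> plan.py <<'E'
SO=np.array([.607,-.253,0]);SR=R.from_euler('z',np.radians(-57.73))
def headgrasp(k=77,deep=27,pitch=20,hd=0):
    f=np.load('mpose.npz');mr=SR*R.from_quat(f['q']);mt=SO+SR.apply(f['t'])/1000
    a=mr.apply([0,0,1]);h=np.radians(hd);z=SR.apply([np.cos(h)*np.cos(np.radians(pitch)),np.sin(h)*np.cos(np.radians(pitch)),-np.sin(np.radians(pitch))])
    y=np.cross(z,a); y/=np.linalg.norm(y)
    Q=tool(z,y=y)
    if Q.as_matrix()[2,0]>0: Q=tool(z,y=-y)   # tool x downwards
    return mt+a*k/1000+z*deep/1000,Q,mr,mt
E
python3 - <<'E'
from plan import *
T,Q,mr,mt=headgrasp();zt=Q.apply([0,0,1])
print(T,Q.as_matrix().round(2).tolist(),'rel pitch',np.degrees(np.arcsin(-(zt@mr.apply([0,0,1])))))
s=plan([(T-zt*.14,Q,50)],1)
s=plan([(T,Q,30)],1,s)
E
```

```text
[ 0.67257914 -0.22973403  0.10765747] [[-0.5, 0.71, 0.5], [0.06, 0.6, -0.79], [-0.87, -0.36, -0.34]] rel pitch 24.22592996818432
[1,-2,7,10,0.01,-0.11,-0.11, 1,-1,8,11,0.01,-0.11,-0.1, 1,-1,7,10,0.01,-0.11,-0.11, 1,-1,8,11,0.01,-0.11,-0.1]
4 end [ 0.6027 -0.1183  0.1554] [[-0.494, 0.71, 0.503], [0.059, 0.604, -0.795], [-0.868, -0.363, -0.34]]
[1,0,0,28,0,0,0, 1,0,0,28,0,0,0, 1,0,0,28,0,0,0, 1,0,0,28,0,0,0, 1,0,0,28,0,0,0]
5 end [ 0.6731 -0.2296  0.1079] [[-0.494, 0.71, 0.503], [0.059, 0.604, -0.795], [-0.868, -0.363, -0.34]]
```

>>> {"method": "arm_command", "body": {"moves": [1,-2,7,10,0.01,-0.11,-0.11,1,-1,8,11,0.01,-0.11,-0.1,1,-1,7,10,0.01,-0.11,-0.11,1,-1,8,11,0.01,-0.11,-0.1,1,0,0,0,0,0,0,1,0,0,0,0,0,0], "newtons": 40}}

```text
clock: 16.5
tcp_pos: [0.6021, -0.1167, 0.1567]
orientation: [0.433, 0.26, 0.784, -0.36]
wrist_force: [-0.5, -0.9, 0.3]
finger_gap: 0.0856
grip_force: 0.0
```

```bash
sed -i '/^cv2.imwrite/d' m2.py; python3 m2.py >/dev/null; python3 fit.py
python3 - <<'E'
from plan import *
p=np.load('m2_wrist.npz')['p'];cv2.imwrite('pics/n1.png',p)
T,Q,mr,mt=headgrasp();st=get_state();print(st['joint_pos'].round(2))
print('err in tool',(rot(st['orientation']).inv().apply(T-st['tcp_pos'])*1000).round(1))
s=plan([(T,Q,30)],1)
E
```

```text
wrist 5599
scene 748
[[-45.  23.  45.]
 [-30.  66.  80.]
 [ 18. 135. 135.]]
2108.9587779610074 6347 res [0.5 0.9 1.7] t [-2.6 40.4 45.3] [[0.302, 0.947, -0.113], [-0.878, 0.322, 0.353], [0.371, -0.008, 0.929]]
handle end [-39.4 148.5  48.2] head top [-12.7  72.1 128.9] head ctr [-7.7 56.3 87.1]
[ 0.16  0.27 -0.88 -0.37 -1.03  0.34]
err in tool [  0.7  -1.8 141.3]
[1,0,0,28,0,0,-0.01, 1,0,-1,29,0,-0.01,0, 1,1,0,28,0,0,-0.01, 1,0,0,28,0,-0.01,-0.01, 1,1,-1,28,0.01,0,0]
5 end [ 0.6713 -0.2287  0.1076] [[-0.497, 0.711, 0.498], [0.061, 0.601, -0.797], [-0.866, -0.365, -0.343]]
```

View pics/n1.png

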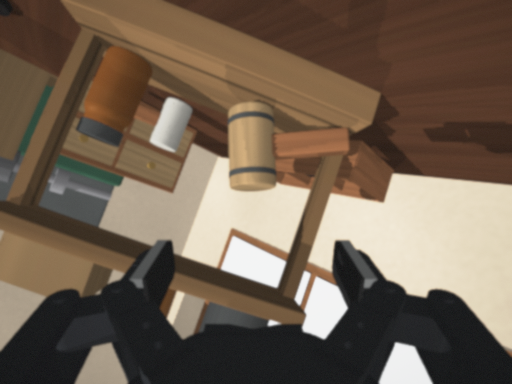

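The wrist view shows the head at (252,145), level and centred between the fingers at (165,265) and (345,265). The handle runs off to the right, below the grip line. Advancing.

>>> {"method": "arm_command", "body": {"moves": [1,0,0,28,0,0,-0.01,1,0,-1,29,0,-0.01,0,1,1,0,28,0,0,-0.01,1,0,0,28,0,-0.01,-0.01,1,1,-1,28,0.01,0,0,1,0,0,0,0,0,0,1,0,0,0,0,0,0]}}

```text
clock: 17.58
tcp_pos: [0.6704, -0.2285, 0.1066]
orientation: [0.436, 0.246, 0.781, -0.372]
wrist_force: [-0.5, 0.3, 0.8]
finger_gap: 0.0857
grip_force: 0.0
```

```bash
cat > ck.py <<'E'
from plan import *
T,Q,mr,mt=headgrasp();st=get_state();q=rot(st['orientation'])
print('err in tool',(q.inv().apply(T-st['tcp_pos'])*1000).round(1),(q.inv()*Q).as_rotvec().round(3),st['joint_pos'].round(2),st['wrist_force'].round(1))
E
python3 ck.py
```

```text
err in tool [-1.5  0.3  0.6] [-0.004 -0.003 -0.001] [-0.08  0.5  -0.89 -0.84 -0.86  0.03] [-0.5  0.3  0.8]
```

>>> {"method": "arm_command", "body": {"moves": [-1,0,0,0,0,0,0,-1,0,0,0,0,0,0,-1,0,0,0,0,0,0], "newtons": 40}}

```text
clock: 17.95
tcp_pos: [0.671, -0.228, 0.107]
orientation: [0.437, 0.246, 0.781, -0.372]
wrist_force: [-0.6, 0.0, 2.1]
finger_gap: 0.0424
grip_force: 36.9
```

```bash
cp mpose.npz mpose0.npz
cat > refit.py <<'E'
from fit import *
# current pose of mallet in shelf frame, start from prior
import sys
P=[]
for n in ('scene','wrist','top'):
    st=get_state();p,d=read_camera(n);W=cloud(n,d,st)
    X=SR.inv().apply((W-SO).reshape(-1,3)).reshape(384,512,3)*1000
    v=p.max(2);hsv=cv2.cvtColor(p,cv2.COLOR_BGR2HSV)
    m=(X[...,0]>-95)&(X[...,0]<60)&(X[...,1]>-20)&(X[...,1]<137)&(X[...,2]>42)&(X[...,2]<200)&(v>70)&(hsv[...,1]>60)
    P.append(X[m]);print(n,m.sum())
P=np.concatenate(P);f=np.load('mpose0.npz');r0=R.from_quat(f['q'])
c,r,t,e=fit(P,[(R.from_euler('z',a,degrees=True)*r0*R.from_euler('y',b,degrees=True),f['t']+[x,y,0]) for a in (-30,0,30) for b in (0,20) for x in (-15,0,15) for y in (-10,10)])
print(c,'res',np.percentile(e,[50,80,95]).round(1),'t',t.round(1),r.as_matrix().round(3).tolist())
np.savez('mpose.npz',q=r.as_quat(),t=t)
st=get_state();Q=rot(st['orientation']);mr=SR*r;mt=SO+SR.apply(t)/1000
print('head axis pts in tool mm (0,45,90):',[(Q.inv().apply(mt+mr.apply([0,0,k/1000])-st['tcp_pos'])*1000).round(1).tolist() for k in (0,45,77,90)],'handle end',(Q.inv().apply(mt+mr.apply([-.105,0,.045])-st['tcp_pos'])*1000).round(1),st['finger_gap'])
np.savez('grasp.npz',t=Q.inv().apply(mt-st['tcp_pos']),q=(Q.inv()*mr).as_quat())
E
python3 refit.py
```

```text
scene 763
wrist 16594
top 83
14737.719953642096 res [0.4 0.8 1.4] t [-2.8 40.  45.1] [[0.296, 0.949, -0.105], [-0.883, 0.314, 0.348], [0.363, -0.01, 0.932]]
head axis pts in tool mm (0,45,90): [[69.2, -0.5, 6.1], [28.4, -0.8, -12.8], [-0.7, -1.0, -26.2], [-12.5, -1.1, -31.6]] handle end [ 35.2 102.7 -29.2] 0.04243131540771925
```

>>> {"method": "arm_command", "body": {"moves": [1,0,0,0,0,0,0,1,0,-1,0,0,0,0,1,0,0,-5,0,0,0,1,0,0,-5,0,0,0,1,0,0,0,0,0,0,-1,0,0,0,0,0,0,-1,0,0,0,0,0,0,-1,0,0,0,0,0,0], "newtons": 40}}

```text
clock: 19.1
tcp_pos: [0.6648, -0.2214, 0.1099]
orientation: [0.436, 0.246, 0.781, -0.372]
wrist_force: [-0.9, 0.8, 0.6]
finger_gap: 0.0323
grip_force: 1.2
```

```bash
python3 refit.py
```

```text
scene 757
wrist 14236
top 87
21028.017122459198 res [0.5 0.9 1.8] t [-1.5 40.1 44.4] [[0.34, 0.939, -0.058], [-0.879, 0.339, 0.336], [0.335, -0.063, 0.94]]
head axis pts in tool mm (0,45,90): [[68.4, 1.2, 17.3], [26.8, -0.1, 0.3], [-2.8, -1.0, -11.8], [-14.8, -1.4, -16.7]] handle end [ 32.6 102.5 -21.5] 0.008638485609763632
```

The gap data suggests the real fingertips sit short of the reported TCP, which would also explain the earlier clamp slip. I'll check against the wrist depth.

Run:
```python
from plan import *
i=camera_info('wrist');T=np.array(i['tool_from_camera']);print(T.round(3).tolist())
st=get_state();p,d=read_camera('wrist');W=cloud('wrist',d,st)
L=rot(st['orientation']).inv().apply((W-st['tcp_pos']).reshape(-1,3)).reshape(384,512,3)*1000
dark=p.max(2)<75
for zz in range(-90,20,6):
    m=dark&(abs(L[...,2]-zz)<3)&(abs(L[...,1])<70)&(abs(L[...,0])<45)
    if m.sum()>3: print('now',zz,m.sum(),np.percentile(L[m],[3,50,97],axis=0).round().tolist())
f=np.load('w1.npz')
# shut picture over the jig: tcp at jig y=0
p0=np.array([.5588,.2393,.1653]);q=rot([.002,.137,.991,.001])
L=q.inv().apply((f['W']-p0).reshape(-1,3)).reshape(384,512,3)*1000
for zz in range(-90,20,6):
    m=(abs(L[...,2]-zz)<3)&(abs(L[...,1])<45)&(abs(L[...,0])<35)
    if m.sum()>3: print('w1',zz,m.sum(),np.percentile(L[m],[3,50,97],axis=0).round().tolist())
```

```text
[[-0.001, -0.954, -0.298, 0.075], [1.0, -0.001, 0.001, -0.001], [-0.001, -0.298, 0.954, -0.181], [0.0, 0.0, 0.0, 1.0]]
now -90 1902 [[-9.0, -38.0, -93.0], [10.0, 5.0, -91.0], [12.0, 36.0, -87.0]]
now -84 926 [[-1.0, -27.0, -87.0], [10.0, 5.0, -85.0], [12.0, 27.0, -81.0]]
now -78 215 [[1.0, -22.0, -81.0], [8.0, 4.0, -79.0], [12.0, 20.0, -75.0]]
now -72 79 [[5.0, -17.0, -75.0], [9.0, 4.0, -72.0], [10.0, 14.0, -69.0]]
now -66 223 [[5.0, -18.0, -69.0], [5.0, -6.0, -66.0], [10.0, 16.0, -63.0]]
now -60 195 [[5.0, -18.0, -63.0], [5.0, 4.0, -60.0], [10.0, 16.0, -57.0]]
now -54 167 [[5.0, -18.0, -57.0], [5.0, 4.0, -54.0], [10.0, 16.0, -51.0]]
now -48 127 [[5.0, -17.0, -51.0], [5.0, 4.0, -49.0], [10.0, 15.0, -45.0]]
now -42 38 [[5.0, -8.0, -45.0], [9.0, 4.0, -43.0], [10.0, 13.0, -40.0]]
now -36 102 [[4.0, -5.0, -35.0], [6.0, -1.0, -34.0], [8.0, 5.0, -33.0]]
now -30 169 [[-33.0, -5.0, -33.0], [5.0, 11.0, -31.0], [8.0, 66.0, -27.0]]
now -24 67 [[-36.0, 17.0, -27.0], [1.0, 20.0, -25.0], [5.0, 65.0, -21.0]]
now -18 14 [[-39.0, 22.0, -21.0], [-0.0, 23.0, -20.0], [3.0, 64.0, -15.0]]
w1 -90 1806 [[-8.0, -33.0, -93.0], [12.0, 1.0, -90.0], [14.0, 32.0, -87.0]]
w1 -84 901 [[-4.0, -26.0, -87.0], [12.0, -2.0, -85.0], [14.0, 25.0, -81.0]]
w1 -78 513 [[-9.0, -10.0, -81.0], [7.0, -1.0, -77.0], [12.0, 10.0, -75.0]]
w1 -72 244 [[7.0, -13.0, -75.0], [11.0, -1.0, -71.0], [11.0, 12.0, -69.0]]
w1 -66 341 [[6.0, -13.0, -69.0], [7.0, -1.0, -66.0], [11.0, 12.0, -63.0]]
w1 -60 308 [[6.0, -13.0, -63.0], [8.0, -1.0, -60.0], [11.0, 12.0, -57.0]]
w1 -54 273 [[6.0, -13.0, -57.0], [7.0, -1.0, -54.0], [11.0, 12.0, -51.0]]
w1 -48 205 [[6.0, -12.0, -51.0], [10.0, -1.0, -48.0], [11.0, 11.0, -45.0]]
w1 -42 21 [[10.0, -7.0, -45.0], [11.0, 2.0, -44.0], [11.0, 6.0, -44.0]]
```

Confirmed: the shut fingertips end 44 mm behind the reported TCP, so the real grasp point is about 63 mm behind it. I'll reopen, refit and go deeper.

>>> {"method": "arm_command", "body": {"moves": [1,0,0,0,0,0,0,1,0,0,-10,0,0,0,1,0,0,-15,0,0,0,1,0,0,-10,0,0,0,1,0,0,0,0,0,0,1,0,0,0,0,0,0], "newtons": 40}}

```text
clock: 20.05
tcp_pos: [0.6476, -0.1931, 0.1223]
orientation: [0.436, 0.246, 0.781, -0.372]
wrist_force: [-0.6, -0.1, -0.7]
finger_gap: 0.0855
grip_force: 0.0
```

```bash
python3 refit.py; sed -i 's/deep=27/deep=68/' plan.py
python3 - <<'E'
from plan import *
T,Q,mr,mt=headgrasp();st=get_state();q=rot(st['orientation']);print(st['joint_pos'].round(2))
print('err in tool',(q.inv().apply(T-st['tcp_pos'])*1000).round(1),(q.inv()*Q).as_rotvec().round(3))
s=plan([(T-Q.apply([0,0,.07]),Q,30),(T,Q,25)],1)
E
```

```text
scene 737
wrist 10420
top 39
8390.574256976348 res [0.4 0.9 1.4] t [-1.7 39.  35.8] [[0.344, 0.939, 0.003], [-0.939, 0.344, -0.008], [-0.009, 0.001, 1.0]]
head axis pts in tool mm (0,45,90): [[76.3, 3.4, 54.9], [37.5, -13.5, 39.6], [9.9, -25.6, 28.7], [-1.3, -30.4, 24.3]] handle end [ 9.8 81.6  4.9] 0.08533526182281159
[-0.01  0.43 -0.91 -0.75 -0.92  0.09]
err in tool [  9.8 -25.3  96.7] [-0.004 -0.002  0.409]
[1,3,-9,9,0,0,0.14, 1,2,-8,9,0,0,0.13, 1,1,-10,9,0,0,0.14, 1,0,0,23,0,0,0, 1,0,0,23,0,0,0, 1,0,1,24,0,0,0]
6 end [ 0.6732 -0.2854  0.0897] [[-0.175, 0.85, 0.498], [0.295, 0.527, -0.797], [-0.939, 0.008, -0.343]]
```

```bash
sed -i 's/k=77,deep=68,pitch=20,hd=0/k=74,deep=68,pitch=28,hd=10/' plan.py
python3 - <<'E'
from plan import *
T,Q,mr,mt=headgrasp();print(T,mt,Q.as_matrix().round(2).tolist())
z=Q.apply([0,0,1])
s=plan([(T-z*.09,Q,30),(T,Q,25)],1)
E
```

```text
[ 0.6789919 -0.2756449  0.0778634] [ 0.63903494 -0.23072441  0.03579034] [[-0.31, 0.74, 0.59], [0.35, 0.67, -0.65], [-0.88, 0.01, -0.47]]
[1,4,-10,3,-0.06,0.03,0.11, 1,2,-10,2,-0.07,0.04,0.11, 1,2,-10,2,-0.06,0.03,0.12, 1,0,0,22,0,0,0, 1,0,0,23,0,0,0, 1,0,0,22,0,0,0, 1,0,0,23,0,0,0]
7 end [ 0.6794 -0.2757  0.0775] [[-0.304, 0.743, 0.596], [0.353, 0.669, -0.654], [-0.885, 0.012, -0.466]]
```

>>> {"method": "arm_command", "body": {"moves": [1,4,-10,3,-0.06,0.03,0.11,1,2,-10,2,-0.07,0.04,0.11,1,2,-10,2,-0.06,0.03,0.12,1,0,0,0,0,0,0,1,0,0,0,0,0,0]}}

```text
clock: 20.82
tcp_pos: [0.6269, -0.2168, 0.1198]
orientation: [0.473, 0.351, 0.782, -0.207]
wrist_force: [0.6, 0.5, -0.3]
finger_gap: 0.0851
grip_force: 0.0
```

```bash
cat > n2.py <<'E'
from plan import *
T,Q,mr,mt=headgrasp();st=get_state();print(st['joint_pos'].round(2))
s=plan([(T,Q,25)],1)
E
python3 refit.py; python3 n2.py
```

```text
scene 731
wrist 10592
top 48
9373.416195408481 res [0.5 0.8 1.4] t [-1.7 38.9 36.1] [[0.344, 0.939, -0.001], [-0.939, 0.344, -0.004], [-0.003, 0.002, 1.0]]
head axis pts in tool mm (0,45,90): [[64.4, -2.0, 55.8], [24.7, -1.7, 34.6], [-3.6, -1.5, 19.6], [-15.0, -1.5, 13.5]] handle end [ 34.1 101.6  18.2] 0.08521570069061576
[-0.18  0.26 -1.03 -0.7  -0.57  0.36]
[1,0,0,22,0,0,0, 1,0,-1,22,0,0,0, 1,-1,0,23,0,0,0, 1,0,-1,22,0,0,-0.01]
4 end [ 0.6788 -0.2757  0.0783] [[-0.315, 0.74, 0.595], [0.347, 0.673, -0.653], [-0.883, 0.0, -0.469]]
```

>>> {"method": "arm_command", "body": {"moves": [1,0,0,22,0,0,0,1,0,-1,22,0,0,0,1,-1,0,23,0,0,0,1,0,-1,22,0,0,-0.01,1,0,0,0,0,0,0]}}

```text
clock: 21.6
tcp_pos: [0.6792, -0.2766, 0.0778]
orientation: [0.471, 0.347, 0.783, -0.208]
wrist_force: [0.1, 0.5, -0.2]
finger_gap: 0.0849
grip_force: 0.0
```

>>> {"method": "arm_command", "body": {"moves": [-1,0,0,0,0,0,0,-1,0,0,0,0,0,0,-1,0,0,0,0,0,0,-1,0,0,0,0,0,0], "newtons": 40}}

```text
clock: 22.1
tcp_pos: [0.6792, -0.2758, 0.0797]
orientation: [0.472, 0.347, 0.783, -0.208]
wrist_force: [0.2, 2.1, 0.3]
finger_gap: 0.0513
grip_force: 41.7
```

```bash
python3 refit.py; python3 -c "
from h import *;print(get_state()['joint_pos'].round(3),get_state()['grip_force'])"
```

```text
scene 814
wrist 29495
top 29
18496.373714667025 res [0.4 0.8 1.3] t [-1.3 38.7 36. ] [[0.343, 0.939, 0.01], [-0.939, 0.343, -0.013], [-0.016, -0.004, 1.0]]
head axis pts in tool mm (0,45,90): [[66.9, 0.2, -32.8], [26.9, -0.3, -53.5], [-1.5, -0.7, -68.3], [-13.0, -0.9, -74.3]] handle end [ 34.3 103.  -70.4] 0.05157194509417472
[-0.282  0.438 -0.935 -0.819 -0.48   0.282] 41.7791748046875
```

Solid grip (51.3 mm on a 52 mm head). Firming up the grip, then a planned lift and exit.

```bash
cat > grasp.py <<'E'
from plan import *
st=get_state();Q=rot(st['orientation']);f=np.load('mpose.npz');m=R.from_quat(f['q']).as_matrix()
yaw=np.arctan2(m[1,0],m[0,0]);mr=SR*R.from_euler('z',yaw);mt=SO+SR.apply(f['t'])/1000;mt[2]=.035
np.savez('grasp.npz',t=Q.inv().apply(mt-st['tcp_pos']),q=(Q.inv()*mr).as_quat())
print('mallet yaw deg',np.degrees(mr.as_euler('zyx')[0]),mt)
E
python3 grasp.py
cat >> plan.py <<'E'
def hold(P,yaw,dp=0,k=74,tip=None):
    """TCP pose putting the mallet (face centre P, yaw deg) upright, then turned dp deg nose-down about its grip"""
    f=np.load('grasp.npz');q=R.from_quat(f['q']);t=f['t']
    G=np.array(P)+[0,0,k/1000]; gt=t+q.apply([0,0,k/1000])
    Q=R.from_euler('z',yaw,degrees=True)*q.inv()*R.from_euler('y',dp,degrees=True)
    return G-Q.apply(gt),Q
E
cat > x.py <<'E'
from plan import *
P0=np.array([.6391,-.2312,.035]) if 0 else None
f=np.load('grasp.npz');st=get_state();P0=st['tcp_pos']+rot(st['orientation']).apply(f['t'])
Y=float(np.degrees((rot(st['orientation'])*R.from_quat(f['q'])).as_euler('zyx')[0]))
b=SR.apply([-1,0,0])
w=[(P0+[0,0,.012],Y,0,12),(P0+[0,0,.012]+b*.04,Y,0,25),(P0+[0,0,.014]+b*.09,Y,18,30),(P0+[0,0,.03]+b*.125,Y,24,30)]
print(P0,Y)
plan([(*hold(a,y,d),v) for a,y,d,v in w],-1)
E
python3 x.py
```

```text
mallet yaw deg -127.6647795602464 [ 0.63903661 -0.23117552  0.035     ]
[ 0.63903661 -0.23117552  0.035     ] -127.6647795602464
[-1,-11,0,-6,0,0,0, -1,9,3,-17,0,0,0, -1,10,4,-17,0,0,0, -1,14,3,-16,0,0.1,0, -1,15,3,-14,0,0.11,0, -1,17,3,-13,0,0.1,0, -1,10,3,-18,0,0.05,0, -1,12,3,-17,0,0.06,0]
8 end [ 0.601  -0.1571  0.0878] [[-0.528, 0.74, 0.417], [0.584, 0.673, -0.455], [-0.617, 0.003, -0.787]]
```

>>> {"method": "arm_command", "body": {"moves": [-1,0,0,0,0,0,0,-1,0,0,0,0,0,0], "newtons": 110}}

```text
clock: 22.5
tcp_pos: [0.6794, -0.2763, 0.0799]
orientation: [0.473, 0.347, 0.783, -0.208]
wrist_force: [-0.4, 3.1, 1.9]
finger_gap: 0.0502
grip_force: 113.1
```

>>> {"method": "arm_command", "body": {"moves": [-1,-11,0,-6,0,0,0,-1,9,3,-17,0,0,0,-1,10,4,-17,0,0,0]}}

```text
clock: 22.88
tcp_pos: [0.6559, -0.2419, 0.0896]
orientation: [0.471, 0.347, 0.784, -0.208]
wrist_force: [-0.6, -0.2, -3.4]
finger_gap: 0.05
grip_force: 114.1
```

>>> {"method": "arm_command", "body": {"moves": [-1,14,3,-16,0,0.1,0,-1,15,3,-14,0,0.11,0,-1,17,3,-13,0,0.1,0,-1,10,3,-18,0,0.05,0,-1,12,3,-17,0,0.06,0]}}

```text
clock: 23.5
tcp_pos: [0.5985, -0.1557, 0.086]
orientation: [0.297, 0.383, 0.865, -0.131]
wrist_force: [0.2, 0.1, -2.7]
finger_gap: 0.0503
grip_force: 114.0
```

Run:
```python
from plan import *
st=get_state();print(st['joint_pos'].round(3),st['wrist_force'].round(1),st['grip_force'])
f=np.load('grasp.npz');P=st['tcp_pos']+rot(st['orientation']).apply(f['t']);G=st['tcp_pos']+rot(st['orientation']).apply(f['t']+R.from_quat(f['q']).apply([0,0,.074]))
print('G',G,'shelf',SR.inv().apply(G-SO)*1000)
```

```text
[-0.18   0.133 -0.727  0.157 -0.382  0.543] [ 0.2  0.1 -2.7] 114.00322437286377
G [ 0.56990404 -0.1236936   0.13741328] shelf [-129.13981665   37.67176529  137.41328131]
```

```bash
cat > y.py <<'E'
from plan import *
PX=np.array([.5855,.1765,0])
s=plan([(*hold([.555,-.10,.19],-126,24),50),(*hold(PX+[0,-.05,.20],-123,24),50),(*hold(PX+[0,0,.17],-123,0),40)],-1)
E
python3 y.py
```

```text
[-1,-19,2,-39,-0.01,0,-0.01, -1,-19,2,-39,0,0,0, -1,-18,3,-39,-0.01,-0.01,-0.01, -1,21,36,-19,-0.01,0,-0.01, -1,21,37,-19,0,0,-0.01, -1,20,37,-19,-0.01,0,-0.01, -1,20,37,-18,-0.01,0,0, -1,20,37,-18,0,0,-0.01]
[-1,6,12,-1,0,-0.14,0, -1,6,12,-3,0,-0.14,0, -1,6,13,-3,0,-0.13,0]
11 end [0.6292 0.1358 0.2147] [[-0.342, 0.685, 0.643], [0.324, 0.728, -0.604], [-0.882, 0.002, -0.471]]
```

>>> {"method": "arm_command", "body": {"moves": [-1,-19,2,-39,-0.01,0,-0.01,-1,-19,2,-39,0,0,0,-1,-18,3,-39,-0.01,-0.01,-0.01,-1,21,36,-19,-0.01,0,-0.01,-1,21,37,-19,0,0,-0.01,-1,20,37,-19,-0.01,0,-0.01,-1,20,37,-18,-0.01,0,0,-1,20,37,-18,0,0,-0.01]}}

```text
clock: 24.5
tcp_pos: [0.617, 0.0971, 0.2224]
orientation: [0.308, 0.348, 0.877, -0.121]
wrist_force: [0.6, 0.3, -2.5]
finger_gap: 0.0503
grip_force: 115.0
```

>>> {"method": "arm_command", "body": {"moves": [-1,6,12,-1,0,-0.14,0,-1,6,12,-3,0,-0.14,0,-1,6,13,-3,0,-0.13,0,-1,0,0,0,0,0,0,-1,0,0,0,0,0,0]}}

```text
clock: 25.12
tcp_pos: [0.6308, 0.1344, 0.2152]
orientation: [0.48, 0.316, 0.796, -0.189]
wrist_force: [0.2, -0.1, -2.6]
finger_gap: 0.05
grip_force: 115.0
```

```bash
cat > pose.py <<'E'
from fit import *
# where is the mallet (held) from cameras, and where grasp model says
st=get_state();Q=rot(st['orientation']);f=np.load('grasp.npz')
P=st['tcp_pos']+Q.apply(f['t']);mr=Q*R.from_quat(f['q'])
print('joints',st['joint_pos'].round(2),'F',st['wrist_force'].round(1),'t',st['clock'])
print('model P',P.round(4),'axis',mr.apply([0,0,1]).round(3))
A=[]
for n in ('scene','wrist'):
    st=get_state();p,d=read_camera(n);W=cloud(n,d,st);hsv=cv2.cvtColor(p,cv2.COLOR_BGR2HSV)
    q=mr.inv().apply((W-P).reshape(-1,3)).reshape(384,512,3)*1000
    m=(sdf(q.reshape(-1,3)).reshape(384,512)<10)&(hsv[...,1]>60)&(p.max(2)>70);A.append(W[m]*1000);print(n,m.sum())
c,r,t,e=fit(np.concatenate([A[0]]*(1+len(A[1])//max(len(A[0]),1)//2)+[A[1]]),[(mr,P*1000)])
print('seen P',t.round(1),'axis',r.apply([0,0,1]).round(3),'x',r.apply([1,0,0]).round(3),np.percentile(e,[50,95]).round(1))
E
python3 pose.py
```

```text
joints [ 0.54  0.24 -0.51  0.34 -1.01  1.02] F [ 0.2 -0.1 -2.6] t 25.125
model P [0.5871 0.1759 0.1705] axis [ 0.001 -0.001  1.   ]
scene 703
wrist 29716
seen P [588.1 175.7 170.7] axis [-0.006 -0.013  1.   ] x [-0.549 -0.835 -0.014] [0.7 2.9]
```

>>> {"method": "arm_command", "body": {"moves": [-1,18,0,9,0,0,0,-1,18,0,10,0,0,0,-1,7,0,4,0,0,0,-1,0,0,0,0,0,0]}}

```text
clock: 25.72
tcp_pos: [0.632, 0.1333, 0.168]
orientation: [0.481, 0.318, 0.795, -0.189]
wrist_force: [-1.2, -1.1, -0.3]
finger_gap: 0.0503
grip_force: 115.0
```

>>> {"method": "arm_command", "body": {"moves": [-1,7,0,4,0,0,0,-1,2,0,1,0,0,0,-1,0,0,0,0,0,0]}}

```text
clock: 26.1
tcp_pos: [0.6329, 0.134, 0.1588]
orientation: [0.482, 0.318, 0.795, -0.188]
wrist_force: [0.5, -1.8, 5.1]
finger_gap: 0.05
grip_force: 115.2
```

>>> {"method": "arm_command", "body": {"moves": [-1,2,0,1,0,0,0,-1,2,0,1,0,0,0,-1,0,0,0,0,0,0]}}

```text
clock: 26.48
tcp_pos: [0.6335, 0.1334, 0.159]
orientation: [0.485, 0.318, 0.792, -0.189]
wrist_force: [-7.7, -1.7, 21.0]
finger_gap: 0.0498
grip_force: 116.1
```

```bash
python3 pose.py
```

```text
joints [ 0.54  0.33 -0.58  0.18 -1.02  1.02] F [-7.7 -1.7 21. ] t 26.475
model P [0.5906 0.1749 0.1135] axis [-0.011  0.003  1.   ]
scene 642
wrist 29906
seen P [590.2 175.4 113.4] axis [-0.008 -0.017  1.   ] x [-0.55  -0.835 -0.019] [0.6 2.5]
```

Mallet face at 113.5 mm with 21 N against the stop, so the punch is fully down. Now lift and carry the mallet to the open bench at about (0.55, -0.08).

Run:
```python
from plan import *
s=plan([(*hold([.588,.176,.18],-123,0),40),(*hold([.565,.04,.18],-142,8),45),(*hold([.55,-.08,.07],-155,0),40)],-1)
```

```text
[-1,-29,0,-16,0,0,0, -1,-29,0,-16,0,0.01,-0.01, -1,-6,-33,16,0.07,0.03,0.04, -1,-8,-32,18,0.07,0.04,0.05, -1,-10,-30,20,0.07,0.03,0.04, -1,-12,-28,22,0.07,0.04,0.05, -1,4,-17,28,0.04,-0.03,0.02, -1,5,-15,29,0.04,-0.03,0.03]
[-1,6,-15,30,0.03,-0.02,0.02, -1,5,-13,29,0.04,-0.03,0.02, -1,6,-13,31,0.04,-0.03,0.03]
11 end [ 0.5653 -0.1389  0.115 ] [[-0.115, 0.967, 0.23], [0.455, 0.257, -0.853], [-0.883, 0.006, -0.469]]
```

>>> {"method": "arm_command", "body": {"moves": [-1,-29,0,-16,0,0,0,-1,-29,0,-16,0,0.01,-0.01,-1,-6,-33,16,0.07,0.03,0.04,-1,-8,-32,18,0.07,0.04,0.05,-1,-10,-30,20,0.07,0.03,0.04,-1,-12,-28,22,0.07,0.04,0.05,-1,4,-17,28,0.04,-0.03,0.02,-1,5,-15,29,0.04,-0.03,0.03]}}

```text
clock: 27.58
tcp_pos: [0.5793, -0.0609, 0.1684]
orientation: [0.395, 0.488, 0.731, -0.267]
wrist_force: [0.1, -0.4, -3.5]
finger_gap: 0.0501
grip_force: 115.1
```

>>> {"method": "arm_command", "body": {"moves": [-1,6,-15,30,0.03,-0.02,0.02,-1,5,-13,29,0.04,-0.03,0.02,-1,6,-13,31,0.04,-0.03,0.03,-1,0,0,0,0,0,0,-1,0,0,0,0,0,0]}}

```text
clock: 28.2
tcp_pos: [0.5643, -0.1379, 0.108]
orientation: [0.406, 0.522, 0.682, -0.312]
wrist_force: [-0.6, -0.1, -2.8]
finger_gap: 0.0504
grip_force: 114.9
```

```bash
python3 pose.py
python3 - <<'E'
from plan import *
s=plan([(*hold([.55,-.08,.006],-155,0),25),(*hold([.55,-.08,-.003],-155,0),4)],-1)
E
```

```text
joints [ 0.14  0.39 -0.59  0.38 -1.06  1.32] F [-0.6 -0.1 -2.8] t 28.2
model P [ 0.5486 -0.0794  0.0637] axis [ 0.007 -0.007  1.   ]
scene 534
wrist 29989
seen P [549.6 -80.1  63.7] axis [-0.007 -0.011  1.   ] x [-0.905 -0.426 -0.011] [0.5 2.6]
[-1,17,0,9,0,0,0, -1,17,0,10,0,-0.01,0, -1,17,0,9,0,0,0, -1,3,0,1,0,0,0, -1,2,0,2,0,0,0, -1,3,0,1,0,0,0]
6 end [ 0.5651 -0.138   0.0418] [[-0.122, 0.965, 0.231], [0.45, 0.261, -0.854], [-0.885, -0.0, -0.466]]
```

>>> {"method": "arm_command", "body": {"moves": [-1,17,0,9,0,0,0,-1,17,0,10,0,-0.01,0,-1,17,0,9,0,0,0,-1,0,0,0,0,0,0,-1,3,0,1,0,0,0,-1,0,0,0,0,0,0]}}

```text
clock: 29.05
tcp_pos: [0.5647, -0.1382, 0.0477]
orientation: [0.41, 0.52, 0.68, -0.315]
wrist_force: [0.7, 0.3, -2.7]
finger_gap: 0.0502
grip_force: 115.0
```

```bash
python3 pose.py
```

```text
joints [ 0.14  0.5  -0.63  0.22 -1.07  1.32] F [ 0.7  0.3 -2.7] t 29.05
model P [ 0.5492 -0.0801  0.0028] axis [0.003 0.003 1.   ]
scene 243
wrist 32690
seen P [549.  -80.5   2.4] axis [-0.003 -0.014  1.   ] x [-0.906 -0.422 -0.009] [0.6 4. ]
```

>>> {"method": "arm_command", "body": {"moves": [-1,2,0,1,0,0,0,-1,1,0,1,0,0,0,-1,0,0,0,0,0,0], "newtons": 30}}

```text
clock: 29.52
tcp_pos: [0.5646, -0.139, 0.0451]
orientation: [0.411, 0.52, 0.679, -0.316]
wrist_force: [-2.7, 4.5, 6.9]
finger_gap: 0.0503
grip_force: 115.9
```

>>> {"method": "arm_command", "body": {"moves": [0,0,0,0,0,0,0,1,0,0,0,0,0,0,1,0,0,0,0,0,0,1,0,0,0,0,0,0]}}

```text
clock: 30.02
tcp_pos: [0.5641, -0.1391, 0.0432]
orientation: [0.41, 0.52, 0.68, -0.315]
wrist_force: [0.2, -0.3, -0.7]
finger_gap: 0.0852
grip_force: 0.0
```

>>> {"method": "arm_command", "body": {"moves": [1,0,0,-10,0,0,0,1,0,0,-20,0,0,0,1,0,0,-30,0,0,0,1,0,0,-40,0,0,0,1,-30,0,-30,0,0,0,1,0,0,0,0,0,0]}}

```text
clock: 30.78
tcp_pos: [0.5401, -0.0396, 0.1328]
orientation: [0.411, 0.521, 0.679, -0.313]
wrist_force: [-0.5, -0.8, 0.5]
finger_gap: 0.0856
grip_force: 0.0
```

```bash
cat > mf.py <<'E'
from fit import *
A=[];P=np.array([.549,-.0805,0]);mr=R.from_euler('z',-155,degrees=True)
for n in ('scene','wrist','top'):
    st=get_state();p,d=read_camera(n);W=cloud(n,d,st);hsv=cv2.cvtColor(p,cv2.COLOR_BGR2HSV)
    q=mr.inv().apply((W-P).reshape(-1,3)).reshape(384,512,3)*1000
    m=(sdf(q.reshape(-1,3)).reshape(384,512)<15)&(W[...,2]>.01)&(p.max(2)>70);A.append(W[m]*1000);print(n,m.sum())
c,r,t,e=fit(np.concatenate(A),[(mr,P*1000)])
print('seen P',t.round(1),'axis',r.apply([0,0,1]).round(3),'x',r.apply([1,0,0]).round(3),np.percentile(e,[50,95]).round(1))
print(get_state()['joint_pos'].round(2),get_state()['tcp_pos'].round(3))
E
python3 mf.py
```

```text
scene 222
wrist 8576
top 360
seen P [549.4 -81.3   1.5] axis [0.001 0.    1.   ] x [-0.906 -0.424  0.001] [0.4 1.5]
[ 0.34  0.45 -0.4   0.86 -1.08  1.74] [ 0.538 -0.042  0.13 ]
```

The mallet stands upright and clear. Now open the clamp, allowing for the 44 mm tip offset.

Run:
```python
from plan import *
h=down(74.45)
s=plan([(np.array([.53,.05,.25]),tilt(-75,50),50),(jig(-24,42,250),h,50),(jig(-24,42,82),h,50)],-1)
s=plan([(jig(-24,130,80),h,15)],-1,s)
s=plan([(jig(-24,168,80),h,15)],-1,s)
```

```text
[-1,-16,4,-34,0,0.1,0, -1,-13,4,-36,0,0.09,0, -1,-9,4,-36,0,0.1,0, -1,-6,4,-37,0,0.1,0, -1,33,19,-28,0.04,0.14,0.1, -1,38,15,-23,0.03,0.13,0.1, -1,42,10,-18,0.04,0.14,0.11, -1,45,5,-13,0.04,0.13,0.1]
[-1,47,0,-7,0.03,0.14,0.1, -1,0,0,42,0,0,0, -1,0,0,42,0,0,0, -1,0,0,42,0,0,0, -1,0,0,42,0,0,0]
13 end [0.5686 0.282  0.0823] [[0.266, 0.964, 0.002], [0.964, -0.266, -0.002], [-0.001, 0.003, -1.0]]
[-1,15,0,0,0,0,0, -1,14,0,1,0,0,0, -1,15,0,0,0,0,0, -1,15,0,1,0,0,0, -1,14,0,0,0,0,0, -1,15,0,0,0,0,0]
6 end [0.592  0.3668 0.0803] [[0.266, 0.964, 0.002], [0.964, -0.266, -0.002], [-0.001, 0.003, -1.0]]
[-1,13,0,0,0,0,0, -1,12,0,0,0,0,0, -1,13,0,0,0,0,0]
3 end [0.6021 0.4035 0.0802] [[0.266, 0.964, 0.002], [0.964, -0.266, -0.002], [-0.001, 0.003, -1.0]]
```

>>> {"method": "arm_command", "body": {"moves": [-1,-16,4,-34,0,0.1,0,-1,-13,4,-36,0,0.09,0,-1,-9,4,-36,0,0.1,0,-1,-6,4,-37,0,0.1,0,-1,33,19,-28,0.04,0.14,0.1,-1,38,15,-23,0.03,0.13,0.1,-1,42,10,-18,0.04,0.14,0.11,-1,45,5,-13,0.04,0.13,0.1], "newtons": 60}}

```text
clock: 31.92
tcp_pos: [0.5612, 0.2365, 0.2493]
orientation: [0.054, 0.764, 0.642, -0.046]
wrist_force: [0.4, -0.4, 0.3]
finger_gap: -0.0
grip_force: 0.0
```

>>> {"method": "arm_command", "body": {"moves": [-1,47,0,-7,0.03,0.14,0.1,-1,0,0,0,0,0,0,-1,0,0,0,0,0,0]}}

```text
clock: 32.3
tcp_pos: [0.5679, 0.2811, 0.2497]
orientation: [0.002, 0.795, 0.606, -0.001]
wrist_force: [0.1, 0.4, 0.8]
finger_gap: -0.0003
grip_force: 0.0
```

```bash
python3 - <<'E'
from plan import *
h=down(74.45);print(get_state()['joint_pos'].round(2))
s=plan([(jig(-24,42,250),h,50),(jig(-24,42,82),h,50)],-1)
E
python3 e.py e9
```

```text
[ 0.34  0.43  0.36  1.5  -0.    2.17]
[-1,1,0,0,0,0,0, -1,0,0,42,0,0,0, -1,0,0,42,0,0,0, -1,0,0,42,0,0,0, -1,1,0,42,0,0,0]
5 end [0.5685 0.2823 0.0817] [[0.265, 0.964, 0.001], [0.964, -0.265, -0.005], [-0.004, 0.002, -1.0]]
tcp jig [-24.1  41.2 249.7] [0.1 0.4 0.8] 32.3
[(-70, 62), (-60, 68), (-50, 86), (-40, 85), (-30, 86), (-20, 86), (-10, 87), (0, 86), (10, 86), (20, 86), (30, 86), (40, 87), (50, 86), (60, 87), (70, 133), (80, 105), (90, 90)]
[(-50, 88), (-40, 88), (-30, 88), (-20, 88), (-10, 88), (0, 88), (10, 88), (20, 88), (30, 88), (40, 88), (50, 88), (60, 88), (70, 173), (80, 173), (90, 156), (100, 67)]
```

Clamp still closed, handle upright at y 70–90. Descend and push.

>>> {"method": "arm_command", "body": {"moves": [-1,1,0,42,0,0,0,-1,0,0,42,0,0,0,-1,0,0,42,0,0,0,-1,1,0,42,0,0,0,-1,0,0,0,0,0,0]}}

```text
clock: 33.02
tcp_pos: [0.5659, 0.2828, 0.0793]
orientation: [0.001, 0.795, 0.606, -0.004]
wrist_force: [-0.3, -0.5, -0.1]
finger_gap: 0.0
grip_force: 0.0
```

>>> {"method": "arm_command", "body": {"moves": [-1,15,0,0,0,0,0,-1,14,0,1,0,0,0,-1,15,0,0,0,0,0,-1,15,0,1,0,0,0]}}

```text
clock: 33.52
tcp_pos: [0.5858, 0.3401, 0.0833]
orientation: [0.003, 0.796, 0.605, 0.0]
wrist_force: [-1.4, -4.7, 0.8]
finger_gap: 0.0002
grip_force: 2.0
```

```bash
python3 e.py e10
```

```text
tcp jig [-22.6 102.8  83.3] [-1.4 -4.7  0.8] 33.525
[(-70, 61), (-60, 61), (-50, 61), (-40, 62), (-20, 175), (-10, 183), (0, 180), (20, 157), (50, 126), (60, 116), (70, 101), (80, 185), (90, 155), (100, 100)]
[(50, 127), (60, 121), (90, 171), (100, 170), (110, 169), (120, 202), (130, 136), (140, 143), (150, 141), (160, 134)]
```

>>> {"method": "arm_command", "body": {"moves": [-1,13,0,2,0,0,0,-1,13,0,2,0,0,0,-1,13,0,1,0,0,0,-1,10,0,0,0,0,0,-1,13,0,0,0,0,0,-1,0,0,0,0,0,0]}}

```text
clock: 34.38
tcp_pos: [0.6017, 0.402, 0.0757]
orientation: [0.002, 0.795, 0.606, 0.001]
wrist_force: [0.3, -0.0, -0.5]
finger_gap: 0.0
grip_force: 0.0
```

```bash
python3 e.py e11
```

```text
tcp jig [-23.8 166.7  75.7] [ 0.3 -0.  -0.5] 34.375
[(-70, 63), (-60, 61), (-50, 60), (-40, 61), (60, 67), (70, 75), (80, 129), (90, 180), (100, 215), (110, 79), (120, 79), (130, 78), (140, 76), (150, 165), (160, 130), (170, 70)]
[(90, 92), (100, 85), (150, 158), (160, 153), (170, 152)]
```

>>> {"method": "arm_command", "body": {"moves": [-1,1,0,-40,0,0,0,-1,1,0,-45,0,0,0,-1,0,0,-50,0,0,0,-1,0,0,-50,0,0,0,-1,0,0,0,0,0,0,-1,0,0,0,0,0,0]}}

```text
clock: 35.22
tcp_pos: [0.6017, 0.4027, 0.2606]
orientation: [0.002, 0.796, 0.606, 0.0]
wrist_force: [-0.4, -0.3, -0.5]
finger_gap: 0.0001
grip_force: 0.0
```

```bash
python3 e.py e12; python3 mf.py
python3 - <<'E'
from plan import *
for n in ('scene','top'):
    p,d=read_camera(n);W=cloud(n,d);f=np.load(n+'.npz')
    for P,w in ((f['W'],'before'),(W,'after')):
        L=R.from_euler('z',-JY).apply((P-JO).reshape(-1,3)).reshape(W.shape)*1000
        m=(abs(L[...,2]-62)<4)&(L[...,0]>-70)&(L[...,0]<40)&(abs(L[...,1]+55)<40)
        print(n,w,'heel top',m.sum(),np.percentile(L[m],[3,50,97],axis=0).round(1).tolist())
    df=cv2.absdiff(p,f['p']).max(2)
    cv2.imwrite(f'pics/f_{n}.png',p)
    np.save(n+'_f.npy',p)
a=cv2.imread('pics/f_scene.png');b=cv2.imread('pics/f_top.png')
cv2.imwrite('pics/final.png',np.hstack([cv2.resize(a,(400,300)),cv2.resize(b,(400,300))]))
E
```

```text
tcp jig [-24.1 167.4 260.6] [-0.4 -0.3 -0.5] 35.225
[(-70, 62), (-60, 61), (-50, 61), (-40, 61), (70, 71), (80, 124), (90, 181), (100, 150), (110, 81), (120, 78), (130, 77), (140, 76), (150, 74), (160, 73)]
[(-70, 64), (90, 96), (100, 85), (110, 81), (120, 84), (130, 82), (140, 81), (150, 79), (160, 77), (170, 74)]
scene 221
wrist 0
top 360
seen P [ 5.515e+02 -8.340e+01  5.000e-01] axis [-0.014  0.029  1.   ] x [-0.906 -0.424 -0.   ] [1.4 5.1]
[ 0.48  0.66  0.76  1.67 -0.    2.32] [0.601 0.403 0.259]
scene before heel top 167 [[-39.3, -81.2, 58.6], [-15.9, -64.6, 61.6], [23.5, -33.6, 64.9]]
scene after heel top 161 [[-40.5, -82.0, 58.4], [-17.9, -64.7, 61.4], [22.2, -33.2, 65.1]]
top before heel top 175 [[-38.1, -81.7, 58.6], [-13.7, -54.5, 62.1], [13.2, -28.3, 65.6]]
top after heel top 187 [[-37.4, -81.9, 58.3], [-13.7, -55.4, 62.3], [16.4, -28.4, 65.7]]
```

View pics/final.png

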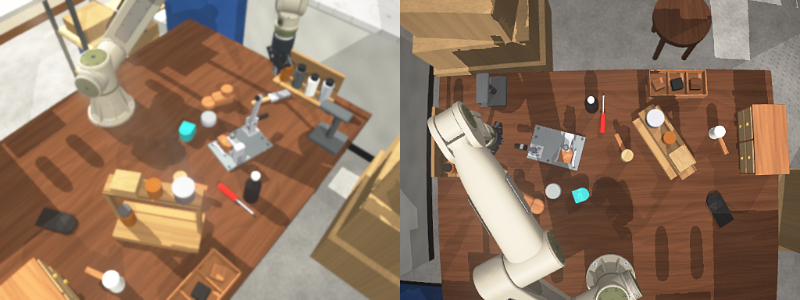

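The final view shows the heel seated in the jig at (570,145 right half), the clamp open at (522,147) and the mallet standing free on the bench at (627,155). Nothing else has moved, so I'm handing in.

```bash
python3 -c "
from workcell import *;print(hand_in())"
```

```text
the job is handed in; nothing more can be done
None
```

The job is handed in at about 35 s: clamp closed, punch driven fully down with the mallet, mallet standing upright on the open bench, clamp swung back open and heel still seated; on the way, a first clamp push slipped off and a missed first grasp tipped the mallet over on the shelf, both because the fingertips sit about 44 mm short of the reported TCP.

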